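# Nest the cups of an auction lot and set the odd ones on their stands

## Robot

A 6-joint arm with a two-finger parallel gripper is mounted at the origin on the work surface. World frame = base frame: x ahead of the robot, y to its left, z up, the work surface at z = 0. Lengths are in m, angles in rad, forces in N, time in s.
With the tool pointing down it reaches from about 0.3 to 0.825 m from the base axis. Payload 5.4 kg.
Tool frame: the origin (TCP) lies on the centre line of the jaws, within the pads' length; the fingertips stand 14 mm ahead of it and the grasp point (between the pads) lies 5 mm behind it (tcp_to_tips is the x of the fingertips in the tool frame, in m); x points along the fingers, y is the direction in which the jaws open and shut, and the axes are right-handed (so a half turn about x gives the same grasp; the last joint's range is limited). The gripper opens to 92 mm and grips with 3 to 60 N. Pads are 20 mm wide; open, the fingers measure 128 mm over their backs; the gripper's body (75 mm by 189 mm) begins 69 mm behind the grasp point.
Start: joints at [0.895, 0.158, 1.597, -0, 1.386, -0.21], TCP at [0.258, 0.514, 0.229] pointing down, gripper open.
Joint ranges: [-2.91, 2.91], [-0.94, 2.29], [0.18, 2.7], [-1.29, 4.43], [0.17, 2.64], [-3, 3]. Speed limits (rad/s): [2.57, 2.57, 3.14, 3.14, 3.14, 3.14].

## Interface

Orientations are given as a unit quaternion [w, x, y, z].
In Python, from plant import * gives the robot as it stands.
- The arm moves only by the tool move_arm, never from a script. Its argument "deltas" is a list of rows, each a list of 6 numbers: the shift along the tool's x, y, z in m, then the turn, a rotation vector about the tool's x, y, z in degrees. A call has exactly 10 rows; each row is the pose to reach, as a shift and turn from the pose measured when the call began, along the tool's axes at that moment; what a row does not reach only later rows make up. A row lasts 1/8 s, in which the tool goes at most 62.5 mm and 10.7 degrees, less where a joint would pass 70% of its speed; a pose out of reach is approached as far as the arm can. A call with a gripper value outside its range is refused whole. "gripper" is the opening, from 0 (shut) to 1 (fully open), set as the call begins (left out, the last holds). The fingers move at their own pace and stop on an object; the grip force is fixed at half the most. Time passes only in rows, so rows that repeat a pose let the fingers close, or fill a call up. It gives the time, the measured TCP pose, the force and the opening at its end, in the units of the state.
- get_obs(): the state, without advancing time (a new reading comes with each control period).
- grab_frame(name): name is "side" or "top" or "wrist"; returns (picture, depth): 400x640x3 uint8, red, green, blue; 400x640 float32, m along the optical axis (not along the pixel's ray), 0 where there is no reading.
- camera_model(name): a dict with "camera_matrix" (3x3 intrinsics, pixels), "extrinsics" (4x4, takes a point from camera to world coordinates). Camera axes: x right, y up, looking along -z (the intrinsics and any distortion apply to the point x, -y, -z); pixel columns grow to the right and rows downward; lengths in m; the calibration is good to about 2 mm. A picture is of the moment at which its call begins: read the wrist's pose just before it. camera_model takes no time and is no camera call; for the wrist camera it gives the pose at the moment of the call.
- job_done(): hands the job in, once; it reports no verdict.
The state is a dict: "clock": time; "qpos": joint angles; "dq": joint speeds; "joint_torque": joint torques, N m; "tool_pos": TCP position; "ee_rot": TCP orientation; "contact_force": force on the tool from outside, world axes, zero at the start; "torque": the same for the moment, N m; "gripper_width": finger opening in m.
Only numpy, scipy, OpenCV 4.12 (cv2) and the standard library are available. Lean on these libraries where they do the work, as an engineer would, in place of code of your own. Each camera call takes 0.05 s, during which the arm holds its last target. There are 200 camera calls.

## Task

Clear up the viewing table: nest all the tapered pewter cups upright in one stack on the grey mat and all the blue tapered tumblers upright in one stack on the blue mat, each kind fully down inside one another and the lowest well on its mat. The round-bottomed cups will not nest, so set each of them upright and fully home in a dished stand of its own, taking off the mat any that was left there. Leave the red jar, the blue lidded jar and the ruler where they are.

Things in the scene. Friction and masses are not known exactly. Their poses are not given: they have to be found in the camera images.
- pewter0_mid (a point): a pewter-grey, plain tapered cup, one of up to 4 alike, open at the top: 80 mm tall, 69 mm across the rim, 42 mm across the flat base, wall 3 mm, heavy floor 32 mm above its underside; one set in another nests with about 2 mm of play and stands 32 mm higher. 0.16 kg. The point is on its axis half-way up (40 mm); z is up along the axis. Absent in some starts
- pewter1_mid (a point): a pewter-grey, plain tapered cup, one of up to 4 alike, open at the top: 80 mm tall, 69 mm across the rim, 42 mm across the flat base, wall 3 mm, heavy floor 32 mm above its underside; one set in another nests with about 2 mm of play and stands 32 mm higher. 0.16 kg. The point is on its axis half-way up (40 mm); z is up along the axis. Absent in some starts
- pewter2_mid (a point): a pewter-grey, plain tapered cup, one of up to 4 alike, open at the top: 80 mm tall, 69 mm across the rim, 42 mm across the flat base, wall 3 mm, heavy floor 32 mm above its underside; one set in another nests with about 2 mm of play and stands 32 mm higher. 0.16 kg. The point is on its axis half-way up (40 mm); z is up along the axis. Absent in some starts
- pewter3_mid (a point): a pewter-grey, plain tapered cup, one of up to 4 alike, open at the top: 80 mm tall, 69 mm across the rim, 42 mm across the flat base, wall 3 mm, heavy floor 32 mm above its underside; one set in another nests with about 2 mm of play and stands 32 mm higher. 0.16 kg. The point is on its axis half-way up (40 mm); z is up along the axis. Absent in some starts
- blue0_mid (a point): a sky-blue tapered tumbler, one of up to 3 alike, open at the top: 70 mm tall, 70 mm across the rim, 46 mm across the flat base, wall 3 mm, heavy floor 32 mm above its underside; one set in another nests with about 2 mm of play and stands 32 mm higher. 0.18 kg. The point is on its axis half-way up (35 mm); z is up along the axis. Absent in some starts
- blue1_mid (a point): a sky-blue tapered tumbler, one of up to 3 alike, open at the top: 70 mm tall, 70 mm across the rim, 46 mm across the flat base, wall 3 mm, heavy floor 32 mm above its underside; one set in another nests with about 2 mm of play and stands 32 mm higher. 0.18 kg. The point is on its axis half-way up (35 mm); z is up along the axis. Absent in some starts
- blue2_mid (a point): a sky-blue tapered tumbler, one of up to 3 alike, open at the top: 70 mm tall, 70 mm across the rim, 46 mm across the flat base, wall 3 mm, heavy floor 32 mm above its underside; one set in another nests with about 2 mm of play and stands 32 mm higher. 0.18 kg. The point is on its axis half-way up (35 mm); z is up along the axis. Absent in some starts
- round_pewter_mid (a point): the pewter-grey round-bottomed cup: 64 mm tall, straight-sided and 64 mm across in its upper 35 mm, below that a ball-shaped base of 32 mm radius with only a small flat foot 28 mm across; nests with nothing. 0.2 kg, heavy below, so that it rights itself. The point is on its axis half-way up (32 mm); z is up along the axis. Absent in some starts. When present it starts on one of the two mats, where it does not belong
- round_blue_mid (a point): the sky-blue round-bottomed cup: 64 mm tall, straight-sided and 64 mm across in its upper 35 mm, below that a ball-shaped base of 32 mm radius with only a small flat foot 28 mm across; nests with nothing. 0.2 kg, heavy below, so that it rights itself. The point is on its axis half-way up (32 mm); z is up along the axis. Absent in some starts
- grey_mat_top (a point): the grey round mat for the pewter cups, 84 mm across, 4 mm thick, fixed in the shallow dark-red tray (360 x 130 mm, rim 16 mm high, mats 180 mm apart along its length). The point is the centre of its top face, 9 mm above the table; the tray's length runs along x of this point
- blue_mat_top (a point): the dark blue round mat for the blue tumblers, 84 mm across, 4 mm thick, fixed in the shallow dark-red tray (360 x 130 mm, rim 16 mm high, mats 180 mm apart along its length). The point is the centre of its top face, 9 mm above the table; the tray's length runs along x of this point
- dish0 (a point): one of two alike dished wooden stands on a fixed dark block (280 x 90 mm, 26 mm high, stands 160 mm apart): a hollow round seat 64 mm across outside, about 53 mm across inside at its brim and narrowing downwards, 19 mm deep. The point is the centre of the seat at the height of the brim, 48 mm above the table. A round-bottomed cup sitting home in it stands upright with its half-way point 20 mm above this point; the block's length runs along x of this point
- dish1 (a point): one of two alike dished wooden stands on a fixed dark block (280 x 90 mm, 26 mm high, stands 160 mm apart): a hollow round seat 64 mm across outside, about 53 mm across inside at its brim and narrowing downwards, 19 mm deep. The point is the centre of the seat at the height of the brim, 48 mm above the table. A round-bottomed cup sitting home in it stands upright with its half-way point 20 mm above this point; the block's length runs along x of this point
- red_jar_mid (a point): a bystander standing among the cups: small red lidded jar, 66 mm tall and 66 mm across; the point is on its axis half-way up (33 mm)
- ginger_jar: a bystander: blue lidded jar beyond the cups, 115 mm tall, 92 mm across; origin at the centre of its underside
- ruler: a bystander: boxwood ruler lying flat beyond the cups, 320 mm long along its y, 30 x 7 mm; origin at the centre of its underside
Mind the look-alikes: they are no part of the job. What is shaped like the part that bears round_pewter_mid but black, green or pink is not meant.

How it is judged:
At the end, for the whole second after the job is handed in: Pewter cups upright (0.12 rad) in one nested stack on the grey mat, blue tumblers likewise on the blue mat: axes within 20 mm of the mat's centre, steps of 32 mm, heights within 6 mm. Round-bottomed cups upright (0.15 rad) in the dished stands, within 6 mm of centre and 5 mm of seated height (horizontal distance between each of pewter0_mid, pewter1_mid, pewter2_mid, pewter3_mid and grey_mat_top below 0.02 m and angle between each of pewter0_mid, pewter1_mid, pewter2_mid, pewter3_mid, blue0_mid, blue1_mid, blue2_mid's own z axis and vertical below 0.12 rad and (height (world z) of pewter0_mid between 0.043 and 0.055 m or height (world z) of pewter0_mid between 0.075 and 0.087 m or height (world z) of pewter0_mid between 0.107 and 0.119 m or height (world z) of pewter0_mid between 0.139 and 0.151 m) and (height (world z) of pewter1_mid between 0.043 and 0.055 m or height (world z) of pewter1_mid between 0.075 and 0.087 m or height (world z) of pewter1_mid between 0.107 and 0.119 m or height (world z) of pewter1_mid between 0.139 and 0.151 m) and (height (world z) of pewter2_mid between 0.043 and 0.055 m or height (world z) of pewter2_mid between 0.075 and 0.087 m or height (world z) of pewter2_mid between 0.107 and 0.119 m or height (world z) of pewter2_mid between 0.139 and 0.151 m) and (height (world z) of pewter3_mid between 0.043 and 0.055 m or height (world z) of pewter3_mid between 0.075 and 0.087 m or height (world z) of pewter3_mid between 0.107 and 0.119 m or height (world z) of pewter3_mid between 0.139 and 0.151 m) and horizontal distance between each of blue0_mid, blue1_mid, blue2_mid and blue_mat_top below 0.02 m and (height (world z) of blue0_mid between 0.038 and 0.05 m or height (world z) of blue0_mid between 0.07 and 0.082 m or height (world z) of blue0_mid between 0.102 and 0.114 m) and (height (world z) of blue1_mid between 0.038 and 0.05 m or height (world z) of blue1_mid between 0.07 and 0.082 m or height (world z) of blue1_mid between 0.102 and 0.114 m) and (height (world z) of blue2_mid between 0.038 and 0.05 m or height (world z) of blue2_mid between 0.07 and 0.082 m or height (world z) of blue2_mid between 0.102 and 0.114 m) and angle between each of round_pewter_mid, round_blue_mid's own z axis and vertical below 0.15 rad and ((horizontal distance between round_pewter_mid and dish0 below 0.006 m and height (world z) of round_pewter_mid between 0.0635 and 0.0735 m) or (horizontal distance between round_pewter_mid and dish1 below 0.006 m and height (world z) of round_pewter_mid between 0.0635 and 0.0735 m)) and ((horizontal distance between round_blue_mid and dish0 below 0.006 m and height (world z) of round_blue_mid between 0.0635 and 0.0735 m) or (horizontal distance between round_blue_mid and dish1 below 0.006 m and height (world z) of round_blue_mid between 0.0635 and 0.0735 m))); the robot touches nothing.
It fails at once if the red jar is moved more than 30 mm or tipped over (distance of red_jar_mid from where it was at the start of the episode above 0.03 m or angle between red_jar_mid's own z axis and vertical above 0.5 rad).
It fails at once if the blue lidded jar is moved more than 30 mm or tipped over (distance of ginger_jar from where it was at the start of the episode above 0.03 m or angle between ginger_jar's own z axis and vertical above 0.5 rad).
It fails at once if the ruler is moved more than 30 mm or tipped over (distance of ruler from where it was at the start of the episode above 0.03 m or angle between ruler's own z axis and vertical above 0.5 rad).
Of pewter0, pewter1, pewter2, pewter3 only 3 to 4 are there at a start; the rules pass over those that are not, and their reading is None.
Of blue0, blue1, blue2 only 2 to 3 are there at a start; the rules pass over those that are not, and their reading is None.
Of round_pewter, round_blue only 1 to 2 are there at a start; the rules pass over those that are not, and their reading is None.
At some moment in a run one of pewter0, pewter1, pewter2, pewter3, blue0, blue1, blue2, round_pewter, round_blue may be knocked a few centimetres aside while the robot is not near it.
It also fails if it takes over 210 s, if anything falls off the work surface, if the arm or the gripper's body presses on something with over 40 N, if the wrist force passes 120 N, or if a joint passes its speed limit or range.

## Working session

There is one attempt and no reset: what is moved stays moved. The work goes in short steps, Python scripts to look and compute and a tool call to move; the robot and the scene stay as the last step left them, time stands still between calls to the robot, and variables do not carry over. Pictures are saved under pics/ and viewed, about 12 in all and at most 16, crops included, and the job is handed in when it is done.

Besides the shell and the picture viewer there is one more tool, called after ">>>" as name(argument=value, ...), one argument or row to a line, values as JSON. move_arm: Moves the arm, as the interface text tells. Its arguments: {"type":"object","properties":{"deltas":{"type":"array"},"gripper":{"type":"number"}},"required":["deltas"]}

```bash
ls; mkdir -p pics; cat > h.py <<'E'
from plant import *
import numpy as np, cv2
def save(n,im,s=1): cv2.imwrite(f'pics/{n}.png',cv2.cvtColor(cv2.resize(im,None,fx=s,fy=s),cv2.COLOR_RGB2BGR))
def cloud(cam):
    m=camera_model(cam); im,d=grab_frame(cam); K=np.array(m['camera_matrix']);T=np.array(m['extrinsics'])
    v,u=np.mgrid[:400,:640]; P=np.stack([(u-K[0,2])/K[0,0]*d,-(v-K[1,2])/K[1,1]*d,-d],-1)
    W=P@T[:3,:3].T+T[:3,3]; W[d==0]=np.nan
    return im,d,W,m
E
python3 - <<'E'
from h import *
o=get_obs();print({k:np.round(v,3) for k,v in o.items()})
for c in('top','side','wrist'):
    im,d,W,m=cloud(c); save(c+'0',im); np.savez(c+'0',im=im,W=W,d=d)
    print(c,{k:np.round(v,3).tolist() for k,v in m.items()})
E
```

```text
pics
{'clock': np.float64(0.0), 'qpos': array([ 0.895,  0.159,  1.598, -0.   ,  1.386, -0.21 ]), 'dq': array([-0.001, -0.001, -0.   ,  0.001,  0.   ,  0.001]), 'joint_torque': array([-0.0000e+00, -3.8557e+01, -3.2211e+01,  7.0000e-02,  3.8000e-02,
       -0.0000e+00]), 'tool_pos': array([0.258, 0.513, 0.228]), 'ee_rot': array([ 0.688,  0.163,  0.688, -0.164]), 'contact_force': array([0.387, 0.388, 0.075]), 'torque': array([0.052, 0.019, 0.03 ]), 'gripper_width': np.float64(0.092)}
top {'camera_matrix': [[409.651, 0.0, 314.115], [0.0, 409.651, 199.48], [0.0, 0.0, 1.0]], 'extrinsics': [[0.028, 0.979, -0.203, 0.291], [-1.0, 0.027, -0.008, 0.062], [-0.002, 0.203, 0.979, 1.052], [0.0, 0.0, 0.0, 1.0]]}
side {'camera_matrix': [[479.993, 0.0, 328.317], [0.0, 479.993, 205.696], [0.0, 0.0, 1.0]], 'extrinsics': [[0.763, 0.461, -0.453, -0.16], [-0.646, 0.562, -0.516, -0.701], [0.017, 0.687, 0.727, 1.105], [0.0, 0.0, 0.0, 1.0]]}
wrist {'camera_matrix': [[321.536, 0.0, 319.531], [0.0, 321.536, 205.082], [0.0, 0.0, 1.0]], 'extrinsics': [[0.449, -0.867, -0.218, 0.196], [0.894, 0.435, 0.112, 0.545], [-0.002, -0.245, 0.97, 0.384], [0.0, 0.0, 0.0, 1.0]]}
```

View pics/top0.png

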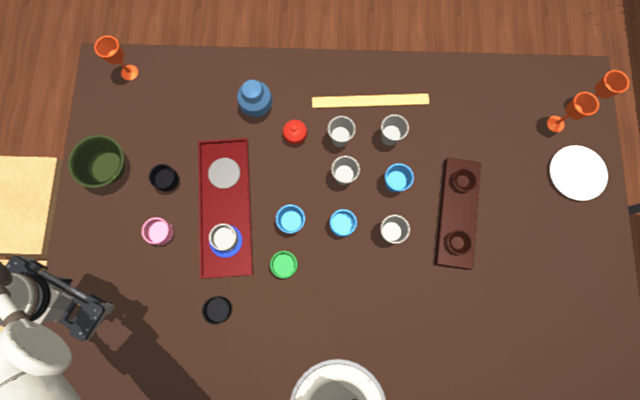

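View pics/side0.png

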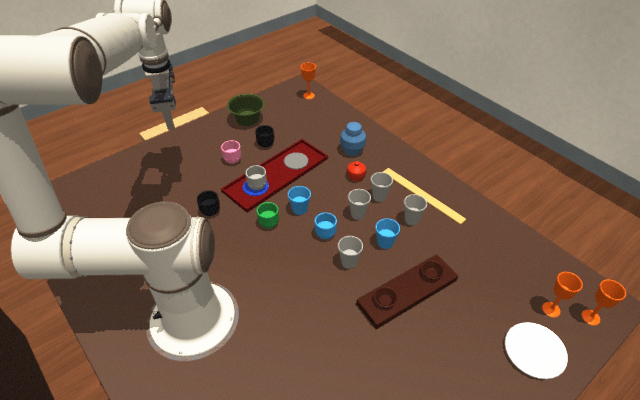

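```bash
cat >> h.py <<'E'
def circ(p):
    A=np.c_[2*p,np.ones(len(p))]; s=np.linalg.lstsq(A,(p**2).sum(1),rcond=None)[0]; return s[:2],np.sqrt(s[2]+s[:2]@s[:2])
def rims(W,im,zmin=.02,box=None,dz=.006):
    ok=np.nan_to_num(W[...,2],nan=0)>zmin
    ok&=(W[...,0]>.15)&(W[...,0]<.85)&(abs(W[...,1])<.6)
    n,l,st,_=cv2.connectedComponentsWithStats(ok.astype(np.uint8))
    for i in range(1,n):
        if st[i,4]<60: continue
        q=W[l==i]; c=im[l==i]; zt=np.percentile(q[:,2],98); r=q[q[:,2]>zt-dz]
        (x,y),R=circ(r[:,:2])
        print('px',st[i,:2]+st[i,2:4]//2,'n',st[i,4],'ztop %.3f xy %.3f %.3f D %.3f'%(zt,x,y,2*R),'mean',q.mean(0).round(3),'col',np.median(c,0).astype(int))
E
python3 - <<'E'
from h import *
for c in('top','side'):
    z=np.load(c+'0.npz'); print(c); rims(z['W'],z['im'])
z=np.load('top0.npz');im,W=z['im'],z['W']
hsv=cv2.cvtColor(im,cv2.COLOR_RGB2HSV)
red=((hsv[...,0]<6)|(hsv[...,0]>174))&(hsv[...,1]>150)&(W[...,0]>.3)&(W[...,2]<.025)&(abs(W[...,1])<.45)
q=W[red]; print(cv2.minAreaRect(q[:,:2].astype(np.float32)),q.min(0),q.max(0))
def pl(m,name):
    n,l,st,_=cv2.connectedComponentsWithStats(m.astype(np.uint8));i=1+np.argmax(st[1:,4]);q=W[l==i];print(name,st[i],q.mean(0),cv2.minAreaRect(q[:,:2].astype(np.float32)))
pl((hsv[...,1]<60)&(hsv[...,2]>60)&(W[...,2]<.02)&(W[...,1]>.2)&(W[...,0]>.3)&(W[...,1]<.4)&(W[...,0]<.75),'grey')
pl((hsv[...,0]>110)&(hsv[...,0]<130)&(hsv[...,1]>150)&(W[...,2]<.02),'bluemat')
pl((W[...,2]>.021)&(W[...,2]<.03)&(W[...,1]<-.15)&(W[...,1]>-.5)&(W[...,0]<.6)&(W[...,0]>.2),'block')
b=(W[...,2]>.042)&(W[...,2]<.055)&(W[...,1]<-.25)&(W[...,1]>-.5)&(W[...,0]<.6)&(W[...,0]>.2)
n,l,st,_=cv2.connectedComponentsWithStats(b.astype(np.uint8))
for i in range(1,n):
    if st[i,4]>40: print('dish',st[i],circ(W[l==i][:,:2]),W[l==i].mean(0))
save('crop0',np.hstack([im[110:290,270:440],]),3.3)
E
```

```text
top
px [114  57] n 138 ztop 0.131 xy 0.852 0.592 D 0.039 mean [0.839 0.584 0.111] col [127  56  28]
px [255  98] n 1009 ztop 0.114 xy 0.765 0.233 D 0.032 mean [0.751 0.228 0.084] col [ 97 136 171]
px [577 107] n 531 ztop 0.131 xy 0.739 -0.580 D 0.056 mean [ 0.74  -0.576  0.106] col [158  69  36]
px [395 130] n 626 ztop 0.082 xy 0.685 -0.128 D 0.065 mean [ 0.691 -0.131  0.053] col [155 151 143]
px [342 131] n 611 ztop 0.082 xy 0.677 0.006 D 0.065 mean [0.684 0.005 0.053] col [171 164 153]
px [295 132] n 481 ztop 0.065 xy 0.685 0.126 D 0.012 mean [0.679 0.125 0.044] col [243  79  60]
px [112 162] n 258 ztop 0.073 xy 0.580 0.617 D 0.129 mean [0.589 0.575 0.06 ] col [84 94 58]
px [346 170] n 602 ztop 0.081 xy 0.572 -0.005 D 0.064 mean [ 0.579 -0.007  0.051] col [197 191 179]
px [459 214] n 3847 ztop 0.049 xy 0.485 -0.300 D 0.171 mean [ 0.479 -0.298  0.029] col [109  68  57]
px [164 178] n 640 ztop 0.066 xy 0.547 0.452 D 0.060 mean [0.548 0.455 0.042] col [43 39 40]
px [400 178] n 626 ztop 0.072 xy 0.559 -0.139 D 0.066 mean [ 0.564 -0.143  0.046] col [120 203 252]
px [291 219] n 625 ztop 
[... 2861 characters left out ...]
1159305572509766), (0.081767238676548, 0.08396250754594803), 15.389408111572266)
bluemat [211 228  31  29 171] [0.37523672 0.28207968 0.00912327] ((0.38382264971733093, 0.2841698229312897), (0.051354438066482544, 0.07904253900051117), 39.16895294189453)
block [ 437  167   44  103 2532] [ 0.46340457 -0.29454268  0.02583501] ((0.4745893180370331, -0.2992100417613983), (0.09166835248470306, 0.26244139671325684), 82.69676208496094)
dish [453 168  25  24 197] (array([ 0.56224243, -0.31007471]), np.float64(0.027856453507605586)) [ 0.56475997 -0.31291716  0.04683153]
dish [448 230  25  25 203] (array([ 0.40399242, -0.29003972]), np.float64(0.02783360088030048)) [ 0.40433141 -0.29301296  0.04678481]
```

```bash
python3 - <<'E'
from h import *
im=np.load('side0.npz')['im']; save('crops',im[150:290,210:450],3.3)
E
```

```text
(no output)
```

View pics/crops.png

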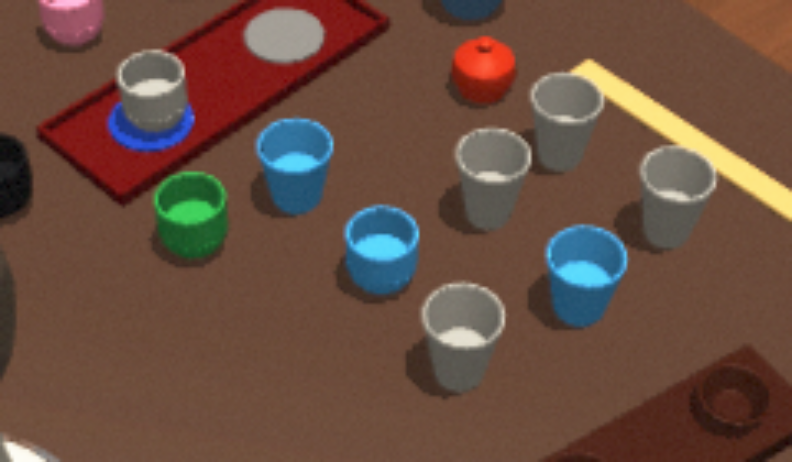

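The round pewter cup is on the blue mat, side view (256,177). Blue candidates are (299,199), (326,225) and (388,232). Only (326,225) is 66 mm tall and 60 mm across at mid-wall, so it is the round blue cup; the other two are tumblers. The four tapered pewters are at (382,185), (359,203), (415,208) and (350,251). The black, pink and green cups are look-alikes and stay put.

```bash
cat >> h.py <<'E'
from scipy.spatial.transform import Rotation as Ro
Rd=np.array([[0,0,1],[0,1,0],[-1,0,0]],float)  # tool x down, y->world y, z->world x
def st():
    o=get_obs(); w,x,y,z=o['ee_rot']; return o,np.array(o['tool_pos']),Ro.from_quat([x,y,z,w]).as_matrix()
def go(*ts):
    o,p,R=st(); print('t %.2f p'%o['clock'],p.round(4),'f',np.round(o['contact_force'],1),'w %.3f'%o['gripper_width'],'q6 %.2f'%o['qpos'][5])
    print('turn',np.degrees(Ro.from_matrix(R.T@Rd).as_rotvec()).round(1))
    for t in ts: print(t,'->',(R.T@(np.array(t)-p)).round(4))
def look(*cs):
    for c in cs or('top','side'):
        im,d,W,m=cloud(c); print(c); rims(W,im); np.savez('last_'+c,im=im,W=W)
    return im,W
E
python3 -c "
from h import *
go((.3985,.287,.16),(.3985,.287,.059))"
```

```text
t 0.15 p [0.258  0.5134 0.2279] f [0.3 0.3 0.7] w 0.092 q6 -0.21
turn [-26.7  -0.    0.1]
(0.3985, 0.287, 0.16) -> [ 0.068  -0.139   0.2272]
(0.3985, 0.287, 0.059) -> [ 0.169  -0.1389  0.2273]
```

>>> move_arm(
  deltas=[
    [0, -0.02, 0.03, -4, 0, 0],
    [0, -0.045, 0.07, -9, 0, 0],
    [0, -0.075, 0.12, -15, 0, 0],
    [0.02, -0.1, 0.165, -20, 0, 0],
    [0.04, -0.125, 0.205, -25, 0, 0],
    [0.06, -0.139, 0.227, -26.7, 0, 0],
    [0.068, -0.139, 0.227, -26.7, 0, 0],
    [0.068, -0.139, 0.227, -26.7, 0, 0],
    [0.068, -0.139, 0.227, -26.7, 0, 0],
    [0.068, -0.139, 0.227, -26.7, 0, 0],
  ],
  gripper=1,
)

```text
clock: 1.4
tool_pos: [0.3984, 0.288, 0.1608]
ee_rot: [0.707, -0.001, 0.707, 0.0]
contact_force: [0.4, 0.4, -0.2]
gripper_width: 0.0919
```

```bash
python3 - <<'E'
from h import *
go((.3985,.287,.059))
im,d,W,m=cloud('wrist'); save('w1',im); rims(W,im)
E
```

```text
t 1.40 p [0.3984 0.288  0.1608] f [ 0.4  0.4 -0.2] w 0.092 q6 -1.19
turn [0.1 0.  0. ]
(0.3985, 0.287, 0.059) -> [ 1.018e-01 -1.000e-03  1.000e-04]
px [328  18] n 2033 ztop 0.065 xy 0.228 0.294 D 0.058 mean [0.248 0.294 0.044] col [43 39 40]
px [137 133] n 6842 ztop 0.065 xy 0.337 0.141 D 0.060 mean [0.337 0.136 0.044] col [ 67 135  75]
px [320 210] n 5195 ztop 0.074 xy 0.397 0.289 D 0.060 mean [0.401 0.289 0.05 ] col [207 198 188]
px [512 220] n 6037 ztop 0.065 xy 0.409 0.455 D 0.060 mean [0.41  0.458 0.044] col [196 114 135]
px [320 307] n 74505 ztop 0.271 xy 0.408 0.289 D 0.093 mean [0.383 0.27  0.227] col [62 66 66]
```

View pics/w1.png

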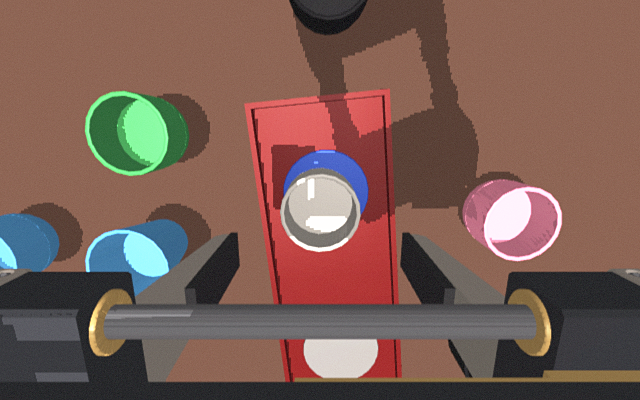

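The grip is centred on the round pewter cup at (320,210), with pink at (512,220) and green at (137,133) clear of the fingers.

>>> move_arm(
  deltas=[
    [0.03, 0, 0, 0, 0, 0],
    [0.06, 0, 0, 0, 0, 0],
    [0.085, 0, 0, 0, 0, 0],
    [0.1, 0, 0, 0, 0, 0],
    [0.102, 0, 0, 0, 0, 0],
    [0.102, 0, 0, 0, 0, 0],
    [0.102, 0, 0, 0, 0, 0],
    [0.102, 0, 0, 0, 0, 0],
    [0.102, 0, 0, 0, 0, 0],
    [0.102, 0, 0, 0, 0, 0],
  ],
)

```text
clock: 2.7
tool_pos: [0.3984, 0.2878, 0.0587]
ee_rot: [0.707, -0.001, 0.707, 0.0]
contact_force: [-0.3, -0.1, 1.0]
gripper_width: 0.0922
```

>>> move_arm(
  deltas=[
    [0, 0, 0, 0, 0, 0],
    [0, 0, 0, 0, 0, 0],
    [0, 0, 0, 0, 0, 0],
    [0, 0, 0, 0, 0, 0],
    [0, 0, 0, 0, 0, 0],
    [-0.02, 0, 0, 0, 0, 0],
    [-0.05, 0, 0, 0, 0, 0],
    [-0.09, 0, 0, 0, 0, 0],
    [-0.13, 0, 0, 0, 0, 0],
    [-0.14, 0, 0, 0, 0, 0],
  ],
  gripper=0,
)

```text
clock: 3.95
tool_pos: [0.3996, 0.2884, 0.201]
ee_rot: [0.709, -0.0, 0.705, 0.001]
contact_force: [-0.0, -0.8, -2.7]
gripper_width: 0.064
```

```bash
python3 - <<'E'
from h import *
go((.404,-.290,.2),(.404,-.290,.088))
look('top')
im,d,W,m=cloud('top');hsv=cv2.cvtColor(im,cv2.COLOR_RGB2HSV)
b=(hsv[...,0]>110)&(hsv[...,0]<130)&(hsv[...,1]>150)&(W[...,2]<.02)
im,d,W2,m=cloud('side');hsv=cv2.cvtColor(im,cv2.COLOR_RGB2HSV)
b2=(hsv[...,0]>110)&(hsv[...,0]<130)&(hsv[...,1]>150)&(W2[...,2]<.02)
for b,W in((b,W),(b2,W2)):
  n,l,s,_=cv2.connectedComponentsWithStats(b.astype(np.uint8));i=1+np.argmax(s[1:,4]);print(s[i],W[l==i].mean(0),cv2.minAreaRect(W[l==i][:,:2].astype(np.float32)))
g=(hsv[...,1]<70)&(hsv[...,2]>60)&(W2[...,2]<.02)&(abs(W2[...,0]-.573)<.07)&(abs(W2[...,1]-.31)<.07)
print('grey side',W2[g].mean(0),cv2.minAreaRect(W2[g][:,:2].astype(np.float32)))
E
```

```text
t 3.95 p [0.3996 0.2884 0.201 ] f [-0.  -0.8 -2.7] w 0.064 q6 -1.19
turn [ 0.1  0.3 -0.1]
(0.404, -0.29, 0.2) -> [ 4.000e-04 -5.784e-01  3.600e-03]
(0.404, -0.29, 0.088) -> [ 0.1124 -0.5785  0.0031]
top
px [114  57] n 140 ztop 0.131 xy 0.852 0.593 D 0.042 mean [0.839 0.584 0.111] col [103  44  21]
px [255  98] n 1014 ztop 0.114 xy 0.765 0.234 D 0.034 mean [0.751 0.228 0.084] col [ 78 110 140]
px [577 107] n 536 ztop 0.131 xy 0.739 -0.580 D 0.056 mean [ 0.74  -0.577  0.106] col [128  55  28]
px [395 129] n 627 ztop 0.082 xy 0.685 -0.128 D 0.065 mean [ 0.691 -0.131  0.053] col [127 124 117]
px [342 131] n 608 ztop 0.082 xy 0.677 0.006 D 0.065 mean [0.684 0.005 0.053] col [139 134 125]
px [295 132] n 478 ztop 0.063 xy 0.685 0.126 D 0.011 mean [0.679 0.125 0.044] col [215  63  48]
px [170 268] n 23659 ztop 0.630 xy 0.183 0.196 D 0.036 mean [0.302 0.24  0.541] col [226 221 204]
px [346 170] n 601 ztop 0.082 xy 0.572 -0.005 D 0.065 mean [ 0.579 -0.007  0.051] col [162 156 146]
px [459 214] n 3842 ztop 0.049 xy 0.485 -0.299 D 0.170 mean [ 0.479 -0.298  0.029] col [88 54 45]
px [400 178] n 6
[... 251 characters left out ...]
04  0.039] col [123 217 252]
px [395 229] n 642 ztop 0.082 xy 0.427 -0.126 D 0.065 mean [ 0.431 -0.131  0.051] col [178 173 162]
px [284 264] n 574 ztop 0.066 xy 0.337 0.138 D 0.060 mean [0.338 0.139 0.038] col [102 213 122]
[211 240  30  17 347] [0.37642939 0.28934515 0.00886167] ((0.3749595284461975, 0.29070648550987244), (0.0393926277756691, 0.07451986521482468), 10.01084041595459)
[243 177  26  19 362] [0.39531664 0.29281792 0.01147113] ((0.3963777720928192, 0.2922167479991913), (0.08294066786766052, 0.0810774639248848), 24.684192657470703)
grey side [0.57378874 0.31006624 0.01189982] ((0.5745671391487122, 0.3116152882575989), (0.08116257190704346, 0.08479870110750198), 20.0125732421875)
```

>>> move_arm(
  deltas=[
    [0, -0.03, 0, 0, 0, 0],
    [0, -0.08, 0, 0, 0, 0],
    [0, -0.135, 0, 0, 0, 0],
    [0, -0.19, 0, 0, 0, 0],
    [0, -0.245, 0, 0, 0, 0],
    [0, -0.3, 0, 0, 0, 0],
    [0, -0.355, 0, 0, 0, 0],
    [0, -0.41, 0, 0, 0, 0],
    [0, -0.46, 0, 0, 0, 0],
    [0, -0.5, 0, 0, 0, 0],
  ],
)

```text
clock: 5.35
tool_pos: [0.397, -0.2135, 0.1955]
ee_rot: [0.706, 0.001, 0.709, 0.0]
contact_force: [0.5, 0.3, -2.4]
gripper_width: 0.0641
```

```bash
python3 - <<'E'
from h import *
go((.404,-.290,.12),(.404,-.290,.09))
im,d,W,m=cloud('wrist'); save('w2',im)
E
```

```text
t 5.35 p [ 0.397  -0.2135  0.1955] f [ 0.5  0.3 -2.4] w 0.064 q6 -2.33
turn [-0.  -0.2 -0.1]
(0.404, -0.29, 0.12) -> [ 0.0753 -0.0766  0.0073]
(0.404, -0.29, 0.09) -> [ 0.1053 -0.0767  0.0075]
```

View pics/w2.png

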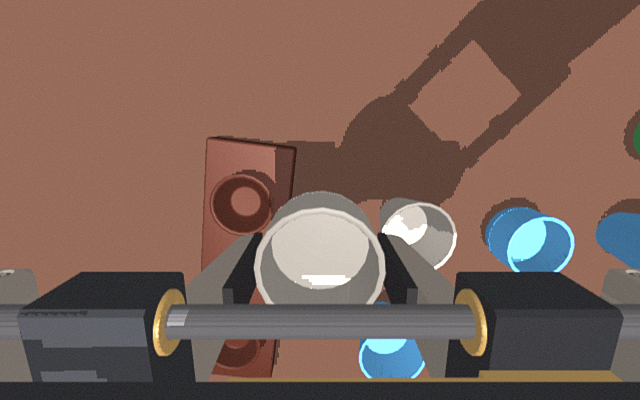

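>>> move_arm(
  deltas=[
    [0, -0.03, 0.003, 0, 0, 0],
    [0, -0.06, 0.006, 0, 0, 0],
    [0.01, -0.077, 0.0075, 0, 0, 0],
    [0.04, -0.077, 0.0075, 0, 0, 0],
    [0.07, -0.077, 0.0075, 0, 0, 0],
    [0.09, -0.077, 0.0075, 0, 0, 0],
    [0.1, -0.077, 0.0075, 0, 0, 0],
    [0.106, -0.077, 0.0075, 0, 0, 0],
    [0.106, -0.077, 0.0075, 0, 0, 0],
    [0.106, -0.077, 0.0075, 0, 0, 0],
  ],
)

```text
clock: 6.65
tool_pos: [0.404, -0.2935, 0.09]
ee_rot: [0.706, 0.001, 0.709, -0.001]
contact_force: [0.5, 4.7, 0.4]
gripper_width: 0.064
```

```bash
python3 - <<'E'
from h import *
go((.404,-.290,.086))
look('side')
E
```

```text
t 6.65 p [ 0.404  -0.2935  0.09  ] f [0.5 4.7 0.4] w 0.064 q6 -2.44
turn [-0.1 -0.2 -0. ]
(0.404, -0.29, 0.086) -> [0.004  0.0035 0.    ]
side
px [308 163] n 25467 ztop 0.732 xy 0.182 0.072 D 0.058 mean [ 0.305 -0.131  0.424] col [143 135 123]
px [306  75] n 68 ztop 0.135 xy 0.840 0.587 D 0.018 mean [0.841 0.586 0.112] col [130  51  11]
px [299 199] n 463 ztop 0.074 xy 0.448 0.126 D 0.066 mean [0.45  0.129 0.052] col [ 46 110 151]
px [268 215] n 465 ztop 0.069 xy 0.339 0.139 D 0.060 mean [0.339 0.139 0.047] col [31 92 44]
px [326 225] n 481 ztop 0.069 xy 0.444 -0.002 D 0.061 mean [ 0.444 -0.002  0.047] col [ 42  95 131]
px [567 290] n 576 ztop 0.134 xy 0.739 -0.580 D 0.056 mean [ 0.742 -0.577  0.108] col [155  60  14]
```

>>> move_arm(
  deltas=[
    [0, 0.0035, 0, 0, 0, 0],
    [0.002, 0.0035, 0, 0, 0, 0],
    [0.003, 0.0035, 0, 0, 0, 0],
    [0.003, 0.0035, 0, 0, 0, 0],
    [0.003, 0.0035, 0, 0, 0, 0],
    [0.003, 0.0035, 0, 0, 0, 0],
    [0.003, 0.0035, 0, 0, 0, 0],
    [0.003, 0.0035, 0, 0, 0, 0],
    [0.003, 0.0035, 0, 0, 0, 0],
    [0.003, 0.0035, 0, 0, 0, 0],
  ],
)

```text
clock: 7.95
tool_pos: [0.4041, -0.2901, 0.0871]
ee_rot: [0.706, 0.001, 0.709, -0.001]
contact_force: [0.7, 0.3, -1.8]
gripper_width: 0.0644
```

>>> move_arm(
  deltas=[
    [0, 0, 0, 0, 0, 0],
    [0, 0, 0, 0, 0, 0],
    [0, 0, 0, 0, 0, 0],
    [0, 0, 0, 0, 0, 0],
    [-0.02, 0, 0, 0, 0, 0],
    [-0.05, 0, 0, 0, 0, 0],
    [-0.09, 0, 0, 0, 0, 0],
    [-0.11, 0, 0, 0, 0, 0],
    [-0.11, 0, 0, 0, 0, 0],
    [-0.11, 0, 0, 0, 0, 0],
  ],
  gripper=1,
)

```text
clock: 9.2
tool_pos: [0.4041, -0.2896, 0.1959]
ee_rot: [0.705, 0.001, 0.709, -0.0]
contact_force: [0.6, 0.5, -0.8]
gripper_width: 0.0917
```

```bash
cat >> h.py <<'E'
def wl(n=None):
    im,d,W,m=cloud('wrist'); rims(W,im)
    if n: save(n,im)
E
python3 - <<'E'
from h import *
go((.4435,-.0025,.2),(.4435,-.0025,.052))
wl();look('top')
E
```

```text
t 9.20 p [ 0.4041 -0.2896  0.1959] f [ 0.6  0.5 -0.8] w 0.092 q6 -2.43
turn [-0.1 -0.3 -0.1]
(0.4435, -0.0025, 0.2) -> [-0.004   0.2872  0.0388]
(0.4435, -0.0025, 0.052) -> [0.144  0.287  0.0395]
px [320 265] n 89470 ztop 0.306 xy 0.421 -0.289 D 0.103 mean [ 0.401 -0.274  0.223] col [84 76 69]
px [496 229] n 5303 ztop 0.081 xy 0.427 -0.126 D 0.064 mean [ 0.43  -0.118  0.057] col [164 157 149]
top
px [114  57] n 137 ztop 0.132 xy 0.852 0.592 D 0.040 mean [0.839 0.584 0.111] col [100  43  21]
px [255  98] n 1011 ztop 0.114 xy 0.765 0.233 D 0.034 mean [0.751 0.228 0.084] col [ 76 107 137]
px [576 107] n 530 ztop 0.132 xy 0.739 -0.580 D 0.056 mean [ 0.74  -0.576  0.105] col [125  53  26]
px [395 130] n 624 ztop 0.082 xy 0.685 -0.128 D 0.065 mean [ 0.691 -0.131  0.053] col [123 121 113]
px [342 131] n 610 ztop 0.082 xy 0.677 0.006 D 0.065 mean [0.684 0.005 0.052] col [136 131 123]
px [295 132] n 482 ztop 0.065 xy 0.686 0.126 D 0.011 mean [0.679 0.125 0.044] col [209  62  46]
px [112 161] n 260 ztop 0.073 xy 0.580 0.617 D 0.129 mean [0.59  0.575 0.06 ] col [65 73 44]
px [486 277] n 33994 z
[... 351 characters left out ...]
46] col [ 95 161 214]
px [291 219] n 625 ztop 0.072 xy 0.447 0.126 D 0.066 mean [0.451 0.128 0.045] col [104 177 231]
px [343 223] n 565 ztop 0.066 xy 0.443 -0.003 D 0.060 mean [ 0.445 -0.004  0.038] col [119 212 251]
px [395 229] n 639 ztop 0.082 xy 0.427 -0.126 D 0.065 mean [ 0.431 -0.131  0.051] col [172 167 157]
px [158 231] n 671 ztop 0.066 xy 0.410 0.453 D 0.060 mean [0.41  0.456 0.041] col [233 146 172]
px [284 264] n 575 ztop 0.066 xy 0.337 0.138 D 0.060 mean [0.338 0.139 0.038] col [100 208 119]
px [217 310] n 676 ztop 0.066 xy 0.227 0.293 D 0.060 mean [0.226 0.295 0.039] col [48 47 47]
px [218 351] n 10893 ztop 0.740 xy 0.212 0.171 D 0.023 mean [0.214 0.14  0.589] col [159 154 141]
```

>>> move_arm(
  deltas=[
    [0, 0.04, 0.01, 0, 0.1, 0],
    [0, 0.095, 0.02, 0, 0.2, 0],
    [0, 0.15, 0.03, 0, 0.2, 0],
    [0, 0.205, 0.038, 0, 0, 0],
    [0, 0.255, 0.039, 0, 0, 0],
    [0.01, 0.287, 0.0395, 0, 0, 0],
    [0.03, 0.287, 0.0395, 0, 0, 0],
    [0.06, 0.287, 0.0395, 0, 0, 0],
    [0.085, 0.287, 0.0395, 0, 0, 0],
    [0.085, 0.287, 0.0395, 0, 0, 0],
  ],
)

```text
clock: 10.55
tool_pos: [0.4412, -0.0016, 0.1083]
ee_rot: [0.703, 0.002, 0.711, 0.001]
contact_force: [-0.5, 0.0, 0.1]
gripper_width: 0.0918
```

```bash
python3 - <<'E'
from h import *
go((.4435,-.0025,.052)); wl()
E
```

```text
t 10.55 p [ 0.4412 -0.0016  0.1083] f [-0.5  0.   0.1] w 0.092 q6 -1.85
turn [-0.1 -0.7 -0.2]
(0.4435, -0.0025, 0.052) -> [ 0.0562 -0.0011  0.003 ]
px [544  62] n 12758 ztop 0.065 xy 0.337 0.138 D 0.060 mean [0.335 0.143 0.045] col [ 58 122  70]
px [320 282] n 91146 ztop 0.219 xy 0.438 -0.002 D 0.076 mean [ 0.429 -0.007  0.158] col [82 98 88]
px [319 230] n 7415 ztop 0.065 xy 0.442 -0.002 D 0.060 mean [ 0.447 -0.002  0.042] col [107 190 239]
```

>>> move_arm(
  deltas=[
    [0.015, -0.001, 0.002, 0, -0.3, 0],
    [0.035, -0.001, 0.003, 0, -0.6, 0],
    [0.05, -0.001, 0.003, 0, -0.7, 0],
    [0.056, -0.001, 0.003, 0, -0.7, 0],
    [0.056, -0.001, 0.003, 0, -0.7, 0],
    [0.056, -0.001, 0.003, 0, -0.7, 0],
    [0.056, -0.001, 0.003, 0, -0.7, 0],
    [0.056, -0.001, 0.003, 0, -0.7, 0],
    [0.056, -0.001, 0.003, 0, -0.7, 0],
    [0.056, -0.001, 0.003, 0, -0.7, 0],
  ],
)

```text
clock: 11.85
tool_pos: [0.4451, -0.0029, 0.0539]
ee_rot: [0.708, 0.002, 0.706, 0.0]
contact_force: [1.1, -0.5, -0.2]
gripper_width: 0.0917
```

>>> move_arm(
  deltas=[
    [0, 0, 0, 0, 0, 0],
    [0, 0, 0, 0, 0, 0],
    [0, 0, 0, 0, 0, 0],
    [0, 0, 0, 0, 0, 0],
    [0, 0, 0, 0, 0, 0],
    [-0.03, 0, 0, 0, 0, 0],
    [-0.07, 0, 0, 0, 0, 0],
    [-0.12, 0, 0, 0, 0, 0],
    [-0.15, 0, 0, 0, 0, 0],
    [-0.15, 0, 0, 0, 0, 0],
  ],
  gripper=0,
)

```text
clock: 13.1
tool_pos: [0.446, -0.0038, 0.2059]
ee_rot: [0.71, 0.001, 0.704, -0.0]
contact_force: [0.2, -0.1, -2.6]
gripper_width: 0.0638
```

```bash
python3 - <<'E'
from h import *
go((.562,-.31,.2),(.562,-.31,.09))
E
```

```text
t 13.10 p [ 0.446  -0.0038  0.2059] f [ 0.2 -0.1 -2.6] w 0.064 q6 -1.85
turn [-0.1  0.5 -0.1]
(0.562, -0.31, 0.2) -> [ 0.0065 -0.3059  0.1166]
(0.562, -0.31, 0.09) -> [ 0.1165 -0.3061  0.1157]
```

>>> move_arm(
  deltas=[
    [0, -0.03, 0.01, 0, 0, 0],
    [0, -0.08, 0.03, 0, 0, 0],
    [0, -0.13, 0.05, 0, 0, 0],
    [0, -0.18, 0.07, 0, 0, 0],
    [0, -0.23, 0.09, 0, 0, 0],
    [0, -0.275, 0.108, 0, 0, 0],
    [0.01, -0.303, 0.117, 0, 0.4, 0],
    [0.03, -0.306, 0.1175, 0, 0.5, 0],
    [0.055, -0.306, 0.1175, 0, 0.5, 0],
    [0.06, -0.306, 0.1175, 0, 0.5, 0],
  ],
)

```text
clock: 14.35
tool_pos: [0.561, -0.307, 0.1417]
ee_rot: [0.705, 0.003, 0.709, 0.002]
contact_force: [-0.0, -0.1, -1.5]
gripper_width: 0.0641
```

```bash
python3 - <<'E'
from h import *
go((.5635,-.31,.092)); look('side')
E
```

```text
t 14.35 p [ 0.561  -0.307   0.1417] f [-0.  -0.1 -1.5] w 0.064 q6 -2.26
turn [-0.1 -0.4 -0.4]
(0.5635, -0.31, 0.092) -> [ 0.0497 -0.0033  0.0029]
side
px [336 163] n 28090 ztop 0.709 xy 0.228 0.019 D 0.129 mean [ 0.37  -0.155  0.458] col [132 125 114]
px [264 135] n 337 ztop 0.069 xy 0.548 0.453 D 0.061 mean [0.547 0.452 0.048] col [17 16 17]
px [231 151] n 369 ztop 0.069 xy 0.411 0.454 D 0.061 mean [0.411 0.453 0.048] col [147  78  95]
px [357 170] n 274 ztop 0.066 xy 0.687 0.128 D 0.013 mean [0.677 0.118 0.044] col [217  53  26]
px [382 185] n 456 ztop 0.085 xy 0.678 0.007 D 0.065 mean [0.68  0.008 0.06 ] col [106 102  94]
px [299 199] n 460 ztop 0.075 xy 0.448 0.127 D 0.066 mean [0.45  0.129 0.052] col [ 44 106 145]
px [359 203] n 482 ztop 0.084 xy 0.574 -0.005 D 0.064 mean [ 0.576 -0.003  0.06 ] col [107 103  95]
px [268 215] n 467 ztop 0.068 xy 0.339 0.139 D 0.061 mean [0.339 0.139 0.047] col [30 88 41]
px [388 232] n 523 ztop 0.074 xy 0.560 -0.138 D 0.066 mean [ 0.563 -0.137  0.051] col [ 44 105 145]
px [350 251] n 575 ztop 0.084 xy 0.429 -0.125 D 0.065 mean [ 0.431 -0.122  0.058] col [90 87 80]
px [567 289] n 580 ztop 0.133 xy 0.740 -0.580 D 0.056 mean [ 0.742 -0.577  0.108] col [150  57  14]
```

>>> move_arm(
  deltas=[
    [0.01, -0.003, 0.002, 0, -0.2, -0.2],
    [0.025, -0.003, 0.003, 0, -0.4, -0.4],
    [0.038, -0.003, 0.003, 0, -0.4, -0.4],
    [0.046, -0.003, 0.003, 0, -0.4, -0.4],
    [0.049, -0.003, 0.003, 0, -0.4, -0.4],
    [0.0495, -0.003, 0.003, 0, -0.4, -0.4],
    [0.0495, -0.003, 0.003, 0, -0.4, -0.4],
    [0.0495, -0.003, 0.003, 0, -0.4, -0.4],
    [0.0495, -0.003, 0.003, 0, -0.4, -0.4],
    [0.0495, -0.003, 0.003, 0, -0.4, -0.4],
  ],
)

```text
clock: 15.65
tool_pos: [0.5643, -0.3103, 0.0934]
ee_rot: [0.708, -0.0, 0.706, -0.001]
contact_force: [-0.1, -0.1, -1.5]
gripper_width: 0.064
```

>>> move_arm(
  deltas=[
    [0, 0, 0, 0, 0, 0],
    [0, 0, 0, 0, 0, 0],
    [0, 0, 0, 0, 0, 0],
    [0, 0, 0, 0, 0, 0],
    [-0.02, 0, 0, 0, 0, 0],
    [-0.05, 0, 0, 0, 0, 0],
    [-0.09, 0, 0, 0, 0, 0],
    [-0.11, 0, 0, 0, 0, 0],
    [-0.11, 0, 0, 0, 0, 0],
    [-0.11, 0, 0, 0, 0, 0],
  ],
  gripper=1,
)

```text
clock: 16.9
tool_pos: [0.5634, -0.3096, 0.2017]
ee_rot: [0.707, 0.001, 0.707, -0.0]
contact_force: [-0.1, -0.5, 0.3]
gripper_width: 0.0921
```

```bash
python3 - <<'E'
from h import *
go((.5595,-.139,.2),(.5595,-.139,.058)); look('side')
E
```

```text
t 16.90 p [ 0.5634 -0.3096  0.2017] f [-0.1 -0.5  0.3] w 0.092 q6 -2.26
turn [-0.1 -0.  -0. ]
(0.5595, -0.139, 0.2) -> [ 0.0017  0.1706 -0.0042]
(0.5595, -0.139, 0.058) -> [ 0.1437  0.1706 -0.0042]
side
px [340 125] n 25518 ztop 0.716 xy 0.217 0.027 D 0.114 mean [ 0.367 -0.133  0.531] col [146 139 126]
px [264 136] n 336 ztop 0.070 xy 0.548 0.452 D 0.059 mean [0.547 0.452 0.049] col [17 17 17]
px [231 151] n 366 ztop 0.070 xy 0.411 0.454 D 0.060 mean [0.411 0.453 0.048] col [145  78  93]
px [357 170] n 272 ztop 0.066 xy 0.685 0.127 D 0.013 mean [0.677 0.118 0.044] col [215  52  25]
px [382 186] n 461 ztop 0.084 xy 0.679 0.007 D 0.065 mean [0.68  0.008 0.06 ] col [104 101  93]
px [299 199] n 458 ztop 0.074 xy 0.449 0.127 D 0.065 mean [0.45  0.13  0.052] col [ 43 104 143]
px [359 203] n 482 ztop 0.085 xy 0.573 -0.005 D 0.064 mean [ 0.575 -0.003  0.06 ] col [106 102  93]
px [268 215] n 463 ztop 0.069 xy 0.339 0.139 D 0.060 mean [0.339 0.139 0.047] col [30 88 41]
px [388 232] n 522 ztop 0.074 xy 0.560 -0.139 D 0.065 mean [ 0.563 -0.136  0.051] col [ 43 104 142]
px [350 251] n 573 ztop 0.084 xy 0.429 -0.125 D 0.064 mean [ 0.432 -0.122  0.058] col [90 87 80]
px [407 287] n 3422 ztop 0.103 xy 0.485 -0.299 D 0.171 mean [ 0.473 -0.305  0.048] col [73 39 28]
px [567 289] n 580 ztop 0.133 xy 0.740 -0.580 D 0.056 mean [ 0.742 -0.577  0.108] col [148  56  13]
```

>>> move_arm(
  deltas=[
    [0, 0.03, 0, 0, 0, 0],
    [0, 0.08, -0.002, 0, 0, 0],
    [0, 0.13, -0.004, 0, 0, 0],
    [0, 0.165, -0.004, 0, 0, 0],
    [0.02, 0.1706, -0.004, 0, 0, 0],
    [0.05, 0.1706, -0.004, 0, 0, 0],
    [0.09, 0.1706, -0.004, 0, 0, 0],
    [0.125, 0.1706, -0.004, 0, 0, 0],
    [0.143, 0.1706, -0.004, 0, 0, 0],
    [0.143, 0.1706, -0.004, 0, 0, 0],
  ],
)

```text
clock: 18.2
tool_pos: [0.5581, -0.1381, 0.0566]
ee_rot: [0.706, 0.001, 0.709, 0.0]
contact_force: [0.1, 0.4, 0.4]
gripper_width: 0.0918
```

>>> move_arm(
  deltas=[
    [0, 0, 0, 0, 0, 0],
    [0, 0, 0, 0, 0, 0],
    [0, 0, 0, 0, 0, 0],
    [0, 0, 0, 0, 0, 0],
    [0, 0, 0, 0, 0, 0],
    [-0.03, 0, 0, 0, 0, 0],
    [-0.07, 0, 0, 0, 0, 0],
    [-0.12, 0, 0, 0, 0, 0],
    [-0.145, 0, 0, 0, 0, 0],
    [-0.145, 0, 0, 0, 0, 0],
  ],
  gripper=0,
)

```text
clock: 19.45
tool_pos: [0.5597, -0.1388, 0.2033]
ee_rot: [0.707, 0.001, 0.707, -0.0]
contact_force: [0.1, 0.5, -2.4]
gripper_width: 0.0677
```

```bash
python3 - <<'E'
from h import *
go((.395,.2925,.2),(.395,.2925,.069)); wl('w3')
E
```

```text
t 19.45 p [ 0.5597 -0.1388  0.2033] f [ 0.1  0.5 -2.4] w 0.068 q6 -2.02
turn [-0.1 -0.  -0.1]
(0.395, 0.2925, 0.2) -> [ 0.0038  0.431  -0.1653]
(0.395, 0.2925, 0.069) -> [ 0.1348  0.4309 -0.1652]
px [138 126] n 26548 ztop 0.100 xy 0.495 -0.301 D 0.152 mean [ 0.491 -0.295  0.049] col [105  65  54]
px [337  44] n 6112 ztop 0.081 xy 0.428 -0.125 D 0.064 mean [ 0.422 -0.124  0.053] col [163 155 145]
px [600  70] n 5033 ztop 0.071 xy 0.447 0.126 D 0.065 mean [0.447 0.124 0.046] col [ 69 128 174]
px [463 217] n 4828 ztop 0.081 xy 0.572 -0.005 D 0.064 mean [0.576 0.003 0.056] col [142 136 129]
px [320 298] n 83569 ztop 0.314 xy 0.566 -0.138 D 0.089 mean [ 0.543 -0.138  0.275] col [60 74 63]
```

View pics/w3.png

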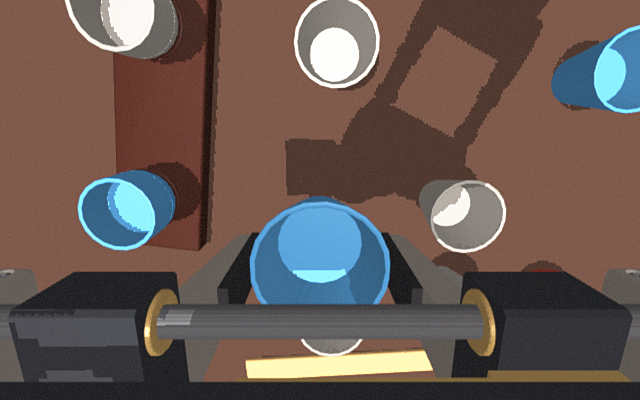

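The tumbler is held upright at (320,265), and both round cups are visible standing in their dishes at the left.

>>> move_arm(
  deltas=[
    [0, 0.025, -0.01, 0, 0, 0],
    [0, 0.07, -0.027, 0, 0, 0],
    [0, 0.12, -0.046, 0, 0, 0],
    [0, 0.17, -0.065, 0, 0, 0],
    [0, 0.22, -0.085, 0, 0, 0],
    [0, 0.27, -0.104, 0, 0, 0],
    [0, 0.32, -0.123, 0, 0, 0],
    [0, 0.365, -0.14, 0, 0, 0],
    [0, 0.405, -0.155, 0, 0, 0],
    [0, 0.431, -0.165, 0, 0, 0],
  ],
)

```text
clock: 20.75
tool_pos: [0.3917, 0.294, 0.2001]
ee_rot: [0.704, 0.0, 0.71, 0.0]
contact_force: [0.7, -0.8, -1.5]
gripper_width: 0.0679
```

```bash
python3 - <<'E'
from h import *
go((.395,.2925,.1),(.395,.2925,.069))
E
```

```text
t 20.75 p [0.3917 0.294  0.2001] f [ 0.7 -0.8 -1.5] w 0.068 q6 -1.18
turn [-0.  -0.5 -0.1]
(0.395, 0.2925, 0.1) -> [ 0.1001 -0.0016  0.0042]
(0.395, 0.2925, 0.069) -> [ 0.1311 -0.0016  0.0044]
```

>>> move_arm(
  deltas=[
    [0.02, -0.0015, 0.003, 0, -0.3, 0],
    [0.055, -0.0015, 0.004, 0, -0.5, 0],
    [0.09, -0.0015, 0.004, 0, -0.5, 0],
    [0.115, -0.0015, 0.004, 0, -0.5, 0],
    [0.126, -0.0015, 0.004, 0, -0.5, 0],
    [0.132, -0.0015, 0.004, 0, -0.5, 0],
    [0.133, -0.0015, 0.004, 0, -0.5, 0],
    [0.133, -0.0015, 0.004, 0, -0.5, 0],
    [0.133, -0.0015, 0.004, 0, -0.5, 0],
    [0.133, -0.0015, 0.004, 0, -0.5, 0],
  ],
)

```text
clock: 22.0
tool_pos: [0.3948, 0.2928, 0.0674]
ee_rot: [0.707, 0.0, 0.707, 0.0]
contact_force: [0.3, -0.2, -1.6]
gripper_width: 0.068
```

>>> move_arm(
  deltas=[
    [0, 0, 0, 0, 0, 0],
    [0, 0, 0, 0, 0, 0],
    [0, 0, 0, 0, 0, 0],
    [0, 0, 0, 0, 0, 0],
    [-0.02, 0, 0, 0, 0, 0],
    [-0.05, 0, 0, 0, 0, 0],
    [-0.09, 0, 0, 0, 0, 0],
    [-0.12, 0, 0, 0, 0, 0],
    [-0.12, 0, 0, 0, 0, 0],
    [-0.12, 0, 0, 0, 0, 0],
  ],
  gripper=1,
)

```text
clock: 23.25
tool_pos: [0.3941, 0.2923, 0.1862]
ee_rot: [0.707, 0.0, 0.708, 0.0]
contact_force: [-0.4, -0.4, -0.0]
gripper_width: 0.0919
```

```bash
python3 - <<'E'
from h import *
go((.4475,.1265,.2),(.4475,.1265,.058)); wl(); look('side')
E
```

```text
t 23.25 p [0.3941 0.2923 0.1862] f [-0.4 -0.4 -0. ] w 0.092 q6 -1.18
turn [-0.  -0.1 -0. ]
(0.4475, 0.1265, 0.2) -> [-0.0139 -0.1658  0.0534]
(0.4475, 0.1265, 0.058) -> [ 0.1281 -0.1659  0.0535]
px [322  24] n 2933 ztop 0.065 xy 0.227 0.294 D 0.059 mean [0.239 0.294 0.039] col [56 54 56]
px [148 139] n 5552 ztop 0.065 xy 0.337 0.140 D 0.060 mean [0.337 0.136 0.043] col [ 76 165  91]
px [320 208] n 4998 ztop 0.080 xy 0.394 0.293 D 0.065 mean [0.4   0.293 0.056] col [108 190 239]
px [491 217] n 4890 ztop 0.065 xy 0.409 0.455 D 0.060 mean [0.41  0.458 0.044] col [198 116 137]
px [320 309] n 71847 ztop 0.297 xy 0.392 0.293 D 0.078 mean [0.378 0.284 0.258] col [61 62 65]
side
px [212  91] n 6959 ztop 0.631 xy 0.168 0.176 D 0.038 mean [0.323 0.233 0.468] col [136 129 116]
px [306  75] n 70 ztop 0.139 xy 0.835 0.584 D 0.026 mean [0.84  0.586 0.113] col [143  57  14]
px [353 138] n 630 ztop 0.117 xy 0.766 0.232 D 0.033 mean [0.752 0.219 0.077] col [ 68  98 123]
px [231 151] n 368 ztop 0.069 xy 0.411 0.454 D 0.061 mean [0.411 0.453 0.048] col [164  89 106]
px [357 170] n 275 ztop 0.067 xy 0.6
[... 334 characters left out ...]
[ 52 122 166]
px [359 203] n 484 ztop 0.084 xy 0.574 -0.005 D 0.065 mean [ 0.576 -0.003  0.06 ] col [123 119 109]
px [208 202] n 461 ztop 0.069 xy 0.228 0.294 D 0.061 mean [0.228 0.293 0.047] col [20 20 20]
px [415 208] n 501 ztop 0.084 xy 0.686 -0.127 D 0.064 mean [ 0.688 -0.126  0.06 ] col [121 117 108]
px [268 215] n 467 ztop 0.069 xy 0.339 0.139 D 0.060 mean [0.339 0.139 0.047] col [ 35 102  48]
px [350 251] n 572 ztop 0.084 xy 0.429 -0.125 D 0.065 mean [ 0.432 -0.122  0.058] col [128 123 114]
px [407 287] n 3431 ztop 0.103 xy 0.485 -0.299 D 0.170 mean [ 0.472 -0.305  0.048] col [88 46 34]
px [567 290] n 576 ztop 0.134 xy 0.740 -0.580 D 0.056 mean [ 0.742 -0.577  0.108] col [170  66  16]
```

>>> move_arm(
  deltas=[
    [0, -0.03, 0.01, 0, 0, 0],
    [0, -0.08, 0.025, 0, 0, 0],
    [0, -0.13, 0.043, 0, 0, 0],
    [0, -0.16, 0.053, 0, 0, 0],
    [0.02, -0.166, 0.054, 0, 0, 0],
    [0.05, -0.166, 0.054, 0, 0, 0],
    [0.09, -0.166, 0.054, 0, 0, 0],
    [0.12, -0.166, 0.054, 0, 0, 0],
    [0.128, -0.166, 0.054, 0, 0, 0],
    [0.128, -0.166, 0.054, 0, 0, 0],
  ],
)

```text
clock: 24.6
tool_pos: [0.447, 0.1262, 0.0571]
ee_rot: [0.706, 0.0, 0.708, 0.0]
contact_force: [1.0, -0.3, -0.2]
gripper_width: 0.0917
```

>>> move_arm(
  deltas=[
    [0, 0, 0, 0, 0, 0],
    [0, 0, 0, 0, 0, 0],
    [0, 0, 0, 0, 0, 0],
    [0, 0, 0, 0, 0, 0],
    [0, 0, 0, 0, 0, 0],
    [-0.03, 0, 0, 0, 0, 0],
    [-0.07, 0, 0, 0, 0, 0],
    [-0.12, 0, 0, 0, 0, 0],
    [-0.145, 0, 0, 0, 0, 0],
    [-0.145, 0, 0, 0, 0, 0],
  ],
  gripper=0,
)

```text
clock: 25.85
tool_pos: [0.4486, 0.126, 0.2036]
ee_rot: [0.707, -0.0, 0.707, -0.0]
contact_force: [0.6, 0.8, -1.0]
gripper_width: 0.0679
```

```bash
python3 - <<'E'
from h import *
go((.395,.2925,.18),(.395,.2925,.102))
E
```

```text
t 25.85 p [0.4486 0.126  0.2036] f [ 0.6  0.8 -1. ] w 0.068 q6 -1.56
turn [-0. -0.  0.]
(0.395, 0.2925, 0.18) -> [ 0.0235  0.1665 -0.0536]
(0.395, 0.2925, 0.102) -> [ 0.1015  0.1665 -0.0536]
```

>>> move_arm(
  deltas=[
    [0, 0.03, -0.01, 0, 0, 0],
    [0, 0.08, -0.025, 0, 0, 0],
    [0, 0.13, -0.043, 0, 0, 0],
    [0, 0.16, -0.053, 0, 0, 0],
    [0.005, 0.1665, -0.0535, 0, 0, 0],
    [0.025, 0.1665, -0.0535, 0, 0, 0],
    [0.05, 0.1665, -0.0535, 0, 0, 0],
    [0.075, 0.1665, -0.0535, 0, 0, 0],
    [0.09, 0.1665, -0.0535, 0, 0, 0],
    [0.1, 0.1665, -0.0535, 0, 0, 0],
  ],
)

```text
clock: 27.1
tool_pos: [0.3947, 0.2917, 0.1021]
ee_rot: [0.706, -0.0, 0.708, -0.001]
contact_force: [0.2, -0.3, -0.8]
gripper_width: 0.0676
```

```bash
python3 - <<'E'
from h import *
go((.395,.2925,.101))
E
```

```text
t 27.10 p [0.3947 0.2917 0.1021] f [ 0.2 -0.3 -0.8] w 0.068 q6 -1.18
turn [-0.  -0.1  0.1]
(0.395, 0.2925, 0.101) -> [0.0011 0.0008 0.0003]
```

>>> move_arm(
  deltas=[
    [0, 0, 0, 0, 0, 0],
    [0, 0, 0, 0, 0, 0],
    [0, 0, 0, 0, 0, 0],
    [0, 0, 0, 0, 0, 0],
    [-0.02, 0, 0, 0, 0, 0],
    [-0.05, 0, 0, 0, 0, 0],
    [-0.09, 0, 0, 0, 0, 0],
    [-0.1, 0, 0, 0, 0, 0],
    [-0.1, 0, 0, 0, 0, 0],
    [-0.1, 0, 0, 0, 0, 0],
  ],
  gripper=1,
)

```text
clock: 28.35
tool_pos: [0.394, 0.2914, 0.2004]
ee_rot: [0.706, -0.001, 0.709, -0.001]
contact_force: [0.5, -0.6, 0.5]
gripper_width: 0.092
```

```bash
python3 - <<'E'
from h import *
go((.573,-.005,.2),(.573,-.005,.068)); wl(); look('side')
E
```

```text
t 28.35 p [0.394  0.2914 0.2004] f [ 0.5 -0.6  0.5] w 0.092 q6 -1.18
turn [-0.  -0.3  0.1]
(0.573, -0.005, 0.2) -> [ 2.000e-04 -2.963e-01  1.792e-01]
(0.573, -0.005, 0.068) -> [ 0.1322 -0.296   0.1798]
px [323  26] n 3171 ztop 0.065 xy 0.227 0.294 D 0.059 mean [0.235 0.294 0.038] col [57 55 57]
px [158 139] n 4953 ztop 0.065 xy 0.337 0.140 D 0.060 mean [0.337 0.136 0.043] col [ 78 171  95]
px [320 211] n 5884 ztop 0.112 xy 0.393 0.292 D 0.065 mean [0.398 0.292 0.088] col [106 187 238]
px [485 213] n 4448 ztop 0.065 xy 0.409 0.455 D 0.060 mean [0.41  0.458 0.044] col [208 118 139]
px [320 316] n 67465 ztop 0.311 xy 0.411 0.292 D 0.103 mean [0.374 0.293 0.286] col [60 60 63]
side
px [211  86] n 7195 ztop 0.637 xy 0.167 0.177 D 0.039 mean [0.326 0.236 0.476] col [134 127 114]
px [307  75] n 67 ztop 0.136 xy 0.838 0.582 D 0.020 mean [0.841 0.586 0.113] col [141  56  14]
px [353 138] n 632 ztop 0.117 xy 0.764 0.231 D 0.032 mean [0.751 0.219 0.077] col [ 67  97 121]
px [231 151] n 371 ztop 0.069 xy 0.411 0.454 D 0.060 mean [0.411 0.453 0.048] col [162  87 105]
px [254 173] n 617 ztop 0.115
[... 241 characters left out ...]
col [120 116 106]
px [349 203] n 485 ztop 0.084 xy 0.550 0.014 D 0.065 mean [0.552 0.016 0.059] col [122 118 108]
px [208 202] n 456 ztop 0.068 xy 0.228 0.294 D 0.060 mean [0.228 0.293 0.047] col [20 19 20]
px [415 208] n 499 ztop 0.085 xy 0.687 -0.127 D 0.065 mean [ 0.689 -0.126  0.06 ] col [119 115 106]
px [268 215] n 469 ztop 0.069 xy 0.339 0.139 D 0.060 mean [0.339 0.139 0.047] col [ 35 101  47]
px [350 251] n 579 ztop 0.084 xy 0.429 -0.125 D 0.064 mean [ 0.431 -0.122  0.058] col [125 121 112]
px [407 287] n 3410 ztop 0.103 xy 0.485 -0.299 D 0.172 mean [ 0.473 -0.305  0.048] col [87 46 34]
px [567 289] n 580 ztop 0.134 xy 0.739 -0.580 D 0.056 mean [ 0.742 -0.577  0.108] col [168  65  16]
```

The knock has happened: one pewter moved from (0.573,-0.005) to (0.550,0.014). I'll use its new place.

>>> move_arm(
  deltas=[
    [0, -0.03, 0.02, 0, 0, 0],
    [0, -0.07, 0.04, 0, 0, 0],
    [0, -0.12, 0.068, 0, 0, 0],
    [0, -0.165, 0.094, 0, 0, 0],
    [0, -0.21, 0.119, 0, 0, 0],
    [0, -0.25, 0.14, 0, 0, 0],
    [0, -0.272, 0.153, 0, 0, 0],
    [0.02, -0.277, 0.156, 0, 0.2, 0],
    [0.055, -0.277, 0.156, 0, 0.3, 0],
    [0.09, -0.277, 0.156, 0, 0.3, 0],
  ],
)

```text
clock: 29.7
tool_pos: [0.5481, 0.0158, 0.1078]
ee_rot: [0.703, -0.001, 0.711, -0.0]
contact_force: [0.1, 0.7, -0.1]
gripper_width: 0.0919
```

```bash
python3 - <<'E'
from h import *
go((.5495,.0145,.068)); wl()
E
```

```text
t 29.70 p [0.5481 0.0158 0.1078] f [ 0.1  0.7 -0.1] w 0.092 q6 -1.76
turn [ 0.  -0.7  0.1]
(0.5495, 0.0145, 0.068) -> [ 0.0398 -0.0012  0.0019]
px [77 46] n 12277 ztop 0.081 xy 0.428 -0.123 D 0.064 mean [ 0.432 -0.131  0.054] col [144 138 131]
px [317 242] n 9224 ztop 0.081 xy 0.549 0.015 D 0.064 mean [0.557 0.015 0.054] col [162 155 148]
px [320 316] n 71640 ztop 0.219 xy 0.542 0.016 D 0.073 mean [0.536 0.018 0.185] col [68 66 69]
```

>>> move_arm(
  deltas=[
    [0.01, -0.001, 0.002, 0, -0.4, 0],
    [0.025, -0.001, 0.002, 0, -0.7, 0],
    [0.038, -0.001, 0.002, 0, -0.7, 0],
    [0.04, -0.001, 0.002, 0, -0.7, 0],
    [0.04, -0.001, 0.002, 0, -0.7, 0],
    [0.04, -0.001, 0.002, 0, -0.7, 0],
    [0.04, -0.001, 0.002, 0, -0.7, 0],
    [0.04, -0.001, 0.002, 0, -0.7, 0],
    [0.04, -0.001, 0.002, 0, -0.7, 0],
    [0.04, -0.001, 0.002, 0, -0.7, 0],
  ],
)

```text
clock: 31.0
tool_pos: [0.5456, 0.0155, 0.0626]
ee_rot: [0.704, -0.0, 0.71, 0.0]
contact_force: [0.6, -0.3, 0.6]
gripper_width: 0.0921
```

>>> move_arm(
  deltas=[
    [0, 0, 0, 0, 0, 0],
    [0, 0, 0, 0, 0, 0],
    [0, 0, 0, 0, 0, 0],
    [0, 0, 0, 0, 0, 0],
    [0, 0, 0, 0, 0, 0],
    [-0.03, 0, 0, 0, 0, 0],
    [-0.07, 0, 0, 0, 0, 0],
    [-0.12, 0, 0, 0, 0, 0],
    [-0.15, 0, 0, 0, 0, 0],
    [-0.15, 0, 0, 0, 0, 0],
  ],
  gripper=0,
)

```text
clock: 32.25
tool_pos: [0.5484, 0.0153, 0.2149]
ee_rot: [0.706, -0.0, 0.708, 0.0]
contact_force: [-0.7, 0.0, -1.8]
gripper_width: 0.0666
```

```bash
python3 - <<'E'
from h import *
go((.5735,.3105,.2),(.5735,.3105,.079)); 
E
```

```text
t 32.25 p [0.5484 0.0153 0.2149] f [-0.7  0.  -1.8] w 0.067 q6 -1.76
turn [ 0.  -0.2  0. ]
(0.5735, 0.3105, 0.2) -> [0.0147 0.2952 0.0253]
(0.5735, 0.3105, 0.079) -> [0.1357 0.2953 0.0257]
```

>>> move_arm(
  deltas=[
    [0, 0.03, 0.002, 0, 0, 0],
    [0, 0.08, 0.006, 0, 0, 0],
    [0, 0.13, 0.01, 0, 0, 0],
    [0, 0.18, 0.014, 0, 0, 0],
    [0, 0.23, 0.018, 0, 0, 0],
    [0, 0.275, 0.022, 0, 0, 0],
    [0.01, 0.295, 0.022, 0, 0, 0],
    [0.035, 0.295, 0.022, 0, -0.1, 0],
    [0.065, 0.295, 0.022, 0, -0.2, 0],
    [0.095, 0.295, 0.022, 0, -0.2, 0],
  ],
)

```text
clock: 33.5
tool_pos: [0.5686, 0.309, 0.1162]
ee_rot: [0.706, -0.001, 0.708, -0.001]
contact_force: [-0.0, -0.4, -2.6]
gripper_width: 0.0664
```

```bash
python3 - <<'E'
from h import *
go((.5705,.3105,.074)); 
E
```

```text
t 33.50 p [0.5686 0.309  0.1162] f [-0.  -0.4 -2.6] w 0.066 q6 -1.26
turn [ 0.  -0.2  0.1]
(0.5705, 0.3105, 0.074) -> [0.0422 0.0016 0.002 ]
```

>>> move_arm(
  deltas=[
    [0.01, 0.0015, 0.002, 0, -0.2, 0],
    [0.022, 0.0015, 0.002, 0, -0.2, 0],
    [0.032, 0.0015, 0.002, 0, -0.2, 0],
    [0.038, 0.0015, 0.002, 0, -0.2, 0],
    [0.041, 0.0015, 0.002, 0, -0.2, 0],
    [0.042, 0.0015, 0.002, 0, -0.2, 0],
    [0.042, 0.0015, 0.002, 0, -0.2, 0],
    [0.042, 0.0015, 0.002, 0, -0.2, 0],
    [0.042, 0.0015, 0.002, 0, -0.2, 0],
    [0.042, 0.0015, 0.002, 0, -0.2, 0],
  ],
)

```text
clock: 34.75
tool_pos: [0.5705, 0.3104, 0.0743]
ee_rot: [0.707, -0.001, 0.707, -0.001]
contact_force: [0.2, 0.3, -2.0]
gripper_width: 0.0663
```

>>> move_arm(
  deltas=[
    [0, 0, 0, 0, 0, 0],
    [0, 0, 0, 0, 0, 0],
    [0, 0, 0, 0, 0, 0],
    [0, 0, 0, 0, 0, 0],
    [-0.02, 0, 0, 0, 0, 0],
    [-0.05, 0, 0, 0, 0, 0],
    [-0.09, 0, 0, 0, 0, 0],
    [-0.125, 0, 0, 0, 0, 0],
    [-0.125, 0, 0, 0, 0, 0],
    [-0.125, 0, 0, 0, 0, 0],
  ],
  gripper=1,
)

```text
clock: 36.0
tool_pos: [0.5701, 0.3106, 0.199]
ee_rot: [0.707, -0.001, 0.707, -0.001]
contact_force: [-0.4, 0.1, 0.0]
gripper_width: 0.0918
```

```bash
python3 - <<'E'
from h import *
go((.678,.0065,.2),(.678,.0065,.068)); wl(); look('side')
E
```

```text
t 36.00 p [0.5701 0.3106 0.199 ] f [-0.4  0.1  0. ] w 0.092 q6 -1.26
turn [0.  0.  0.1]
(0.678, 0.0065, 0.2) -> [-0.0004 -0.3041  0.1079]
(0.678, 0.0065, 0.068) -> [ 0.1316 -0.3038  0.1079]
px [297  18] n 2013 ztop 0.112 xy 0.397 0.293 D 0.060 mean [0.419 0.294 0.078] col [114 198 245]
px [490  30] n 4562 ztop 0.065 xy 0.410 0.455 D 0.060 mean [0.416 0.457 0.041] col [255 224 251]
px [471 174] n 4623 ztop 0.065 xy 0.546 0.454 D 0.060 mean [0.547 0.458 0.043] col [41 39 42]
px [320 272] n 73345 ztop 0.310 xy 0.564 0.311 D 0.074 mean [0.559 0.313 0.266] col [66 66 69]
px [319 212] n 4710 ztop 0.090 xy 0.574 0.310 D 0.064 mean [0.581 0.31  0.062] col [186 172 163]
side
px [233  64] n 8982 ztop 0.680 xy 0.186 0.140 D 0.075 mean [0.408 0.226 0.524] col [140 133 120]
px [251 111] n 185 ztop 0.076 xy 0.583 0.615 D 0.125 mean [0.576 0.578 0.049] col [35 41 23]
px [353 138] n 633 ztop 0.116 xy 0.764 0.231 D 0.035 mean [0.751 0.219 0.077] col [ 64  91 114]
px [264 136] n 337 ztop 0.069 xy 0.549 0.454 D 0.060 mean [0.547 0.452 0.049] col [18 17 18]
px [296 149] n 421 ztop 0.095 xy 0.575 0.308 D
[... 314 characters left out ...]
4] col [228  57  29]
px [382 185] n 462 ztop 0.085 xy 0.678 0.007 D 0.065 mean [0.68  0.007 0.06 ] col [113 110 100]
px [208 202] n 459 ztop 0.069 xy 0.228 0.293 D 0.060 mean [0.228 0.293 0.047] col [18 18 18]
px [415 208] n 503 ztop 0.085 xy 0.686 -0.127 D 0.065 mean [ 0.688 -0.126  0.06 ] col [114 110 101]
px [268 214] n 466 ztop 0.069 xy 0.338 0.138 D 0.060 mean [0.339 0.139 0.047] col [33 96 45]
px [350 251] n 576 ztop 0.084 xy 0.429 -0.125 D 0.064 mean [ 0.431 -0.122  0.058] col [120 116 107]
px [407 287] n 3424 ztop 0.103 xy 0.484 -0.298 D 0.170 mean [ 0.472 -0.305  0.049] col [83 43 32]
px [567 289] n 579 ztop 0.134 xy 0.740 -0.580 D 0.056 mean [ 0.742 -0.577  0.108] col [161  61  14]
```

>>> move_arm(
  deltas=[
    [0, -0.03, 0.01, 0, 0, 0],
    [0, -0.08, 0.03, 0, 0, 0],
    [0, -0.13, 0.048, 0, 0, 0],
    [0, -0.18, 0.066, 0, 0, 0],
    [0, -0.23, 0.084, 0, 0, 0],
    [0, -0.275, 0.1, 0, 0, 0],
    [0, -0.3, 0.108, 0, 0, 0],
    [0.02, -0.304, 0.108, 0, 0, 0],
    [0.05, -0.304, 0.108, 0, 0, 0],
    [0.085, -0.304, 0.108, 0, 0, 0],
  ],
)

```text
clock: 37.35
tool_pos: [0.6762, 0.0083, 0.1108]
ee_rot: [0.706, -0.001, 0.708, -0.0]
contact_force: [-0.2, 0.3, -0.8]
gripper_width: 0.092
```

```bash
python3 - <<'E'
from h import *
go((.678,.0065,.068)); wl()
E
```

```text
t 37.35 p [0.6762 0.0083 0.1108] f [-0.2  0.3 -0.8] w 0.092 q6 -1.74
turn [ 0.1 -0.2  0.1]
(0.678, 0.0065, 0.068) -> [ 0.0428 -0.0018  0.0019]
px [318 239] n 8967 ztop 0.081 xy 0.677 0.007 D 0.064 mean [0.685 0.007 0.054] col [159 153 145]
px [320 293] n 82023 ztop 0.222 xy 0.681 0.009 D 0.087 mean [0.66  0.001 0.171] col [93 73 69]
```

>>> move_arm(
  deltas=[
    [0.01, -0.002, 0.002, 0, -0.2, 0],
    [0.025, -0.002, 0.002, 0, -0.2, 0],
    [0.036, -0.002, 0.002, 0, -0.2, 0],
    [0.041, -0.002, 0.002, 0, -0.2, 0],
    [0.041, -0.002, 0.002, 0, -0.2, 0],
    [0.041, -0.002, 0.002, 0, -0.2, 0],
    [0.041, -0.002, 0.002, 0, -0.2, 0],
    [0.041, -0.002, 0.002, 0, -0.2, 0],
    [0.041, -0.002, 0.002, 0, -0.2, 0],
    [0.041, -0.002, 0.002, 0, -0.2, 0],
  ],
)

```text
clock: 38.65
tool_pos: [0.674, 0.0069, 0.0635]
ee_rot: [0.704, -0.001, 0.711, 0.001]
contact_force: [-0.3, 0.2, 0.3]
gripper_width: 0.092
```

>>> move_arm(
  deltas=[
    [0, 0, 0, 0, 0, 0],
    [0, 0, 0, 0, 0, 0],
    [0, 0, 0, 0, 0, 0],
    [0, 0, 0, 0, 0, 0],
    [0, 0, 0, 0, 0, 0],
    [-0.03, 0, 0, 0, 0, 0],
    [-0.07, 0, 0, 0, 0, 0],
    [-0.12, 0, 0, 0, 0, 0],
    [-0.16, 0, 0, 0, 0, 0],
    [-0.165, 0, 0, 0, 0, 0],
  ],
  gripper=0,
)

```text
clock: 39.9
tool_pos: [0.6774, 0.0066, 0.2322]
ee_rot: [0.706, -0.001, 0.708, 0.0]
contact_force: [0.6, -0.6, -1.7]
gripper_width: 0.0668
```

```bash
python3 - <<'E'
from h import *
go((.5735,.3105,.2),(.5735,.3105,.112)); 
E
```

```text
t 39.90 p [0.6774 0.0066 0.2322] f [ 0.6 -0.6 -1.7] w 0.067 q6 -1.74
turn [ 0.1 -0.2  0.1]
(0.5735, 0.3105, 0.2) -> [ 0.0321  0.3041 -0.1033]
(0.5735, 0.3105, 0.112) -> [ 0.1201  0.3043 -0.103 ]
```

>>> move_arm(
  deltas=[
    [0, 0.03, -0.01, 0, 0, 0],
    [0, 0.08, -0.027, 0, 0, 0],
    [0, 0.13, -0.045, 0, 0, 0],
    [0, 0.18, -0.062, 0, 0, 0],
    [0, 0.23, -0.08, 0, 0, 0],
    [0, 0.275, -0.097, 0, 0, 0],
    [0.005, 0.3, -0.106, 0, 0, 0],
    [0.025, 0.303, -0.1065, 0, -0.1, 0],
    [0.045, 0.303, -0.1065, 0, -0.2, 0],
    [0.055, 0.303, -0.1065, 0, -0.2, 0],
  ],
)

```text
clock: 41.15
tool_pos: [0.5688, 0.3076, 0.1729]
ee_rot: [0.705, -0.002, 0.709, -0.001]
contact_force: [0.8, 0.8, -1.3]
gripper_width: 0.0669
```

```bash
python3 - <<'E'
from h import *
go((.5705,.3095,.110)); 
E
```

```text
t 41.15 p [0.5688 0.3076 0.1729] f [ 0.8  0.8 -1.3] w 0.067 q6 -1.26
turn [ 0.  -0.3  0.2]
(0.5705, 0.3095, 0.11) -> [0.0629 0.0021 0.002 ]
```

>>> move_arm(
  deltas=[
    [0.005, 0.002, 0.002, 0, -0.2, 0.1],
    [0.015, 0.002, 0.002, 0, -0.3, 0.2],
    [0.03, 0.002, 0.002, 0, -0.3, 0.2],
    [0.044, 0.002, 0.002, 0, -0.3, 0.2],
    [0.054, 0.002, 0.002, 0, -0.3, 0.2],
    [0.06, 0.002, 0.002, 0, -0.3, 0.2],
    [0.062, 0.002, 0.002, 0, -0.3, 0.2],
    [0.062, 0.002, 0.002, 0, -0.3, 0.2],
    [0.062, 0.002, 0.002, 0, -0.3, 0.2],
    [0.062, 0.002, 0.002, 0, -0.3, 0.2],
  ],
)

```text
clock: 42.4
tool_pos: [0.5708, 0.3095, 0.1113]
ee_rot: [0.708, -0.0, 0.707, 0.0]
contact_force: [-0.0, 0.1, -1.3]
gripper_width: 0.0669
```

>>> move_arm(
  deltas=[
    [0, 0, 0, 0, 0, 0],
    [0, 0, 0, 0, 0, 0],
    [0, 0, 0, 0, 0, 0],
    [0, 0, 0, 0, 0, 0],
    [-0.02, 0, 0, 0, 0, 0],
    [-0.05, 0, 0, 0, 0, 0],
    [-0.09, 0, 0, 0, 0, 0],
    [-0.11, 0, 0, 0, 0, 0],
    [-0.11, 0, 0, 0, 0, 0],
    [-0.11, 0, 0, 0, 0, 0],
  ],
  gripper=1,
)

```text
clock: 43.65
tool_pos: [0.5699, 0.3092, 0.2196]
ee_rot: [0.707, -0.001, 0.708, -0.0]
contact_force: [0.5, -0.0, -0.5]
gripper_width: 0.0918
```

```bash
python3 - <<'E'
from h import *
go((.428,-.1255,.2),(.686,-.1275,.2)); wl(); look('side')
E
```

```text
t 43.65 p [0.5699 0.3092 0.2196] f [ 0.5 -0.  -0.5] w 0.092 q6 -1.26
turn [ 0.  -0.1  0.1]
(0.428, -0.1255, 0.2) -> [ 0.0202 -0.4346 -0.1422]
(0.686, -0.1275, 0.2) -> [ 0.0198 -0.4368  0.1158]
px [299  21] n 2466 ztop 0.112 xy 0.395 0.292 D 0.064 mean [0.414 0.293 0.079] col [131 217 249]
px [479  32] n 4590 ztop 0.065 xy 0.410 0.455 D 0.060 mean [0.413 0.458 0.041] col [255 244 254]
px [462 172] n 4005 ztop 0.065 xy 0.546 0.454 D 0.060 mean [0.547 0.458 0.043] col [43 41 43]
px [593 205] n 1831 ztop 0.071 xy 0.579 0.618 D 0.129 mean [0.577 0.576 0.053] col [105 117  72]
px [320 213] n 5420 ztop 0.122 xy 0.574 0.310 D 0.064 mean [0.579 0.31  0.093] col [188 175 166]
px [320 316] n 71040 ztop 0.330 xy 0.567 0.310 D 0.077 mean [0.558 0.305 0.293] col [65 65 68]
side
px [233  61] n 9134 ztop 0.684 xy 0.183 0.147 D 0.064 mean [0.405 0.223 0.538] col [139 132 119]
px [249 112] n 194 ztop 0.076 xy 0.582 0.618 D 0.129 mean [0.573 0.579 0.049] col [35 41 23]
px [353 138] n 629 ztop 0.117 xy 0.767 0.232 D 0.034 mean [0.751 0.219 0.077] col [ 64  91 114]
px [264 136] n 336 ztop 0.068 xy 0.548 
[... 318 characters left out ...]
1] col [ 39  88 120]
px [357 170] n 275 ztop 0.066 xy 0.688 0.128 D 0.012 mean [0.677 0.118 0.044] col [227  58  29]
px [208 202] n 460 ztop 0.069 xy 0.228 0.293 D 0.060 mean [0.228 0.293 0.047] col [18 17 18]
px [415 208] n 503 ztop 0.084 xy 0.686 -0.127 D 0.064 mean [ 0.688 -0.126  0.06 ] col [113 109 100]
px [268 215] n 464 ztop 0.068 xy 0.339 0.139 D 0.060 mean [0.339 0.139 0.047] col [33 96 45]
px [350 251] n 577 ztop 0.084 xy 0.429 -0.125 D 0.064 mean [ 0.431 -0.122  0.058] col [120 116 107]
px [407 286] n 3421 ztop 0.103 xy 0.484 -0.300 D 0.170 mean [ 0.473 -0.305  0.048] col [82 43 32]
px [567 290] n 580 ztop 0.133 xy 0.739 -0.579 D 0.056 mean [ 0.742 -0.577  0.108] col [161  62  15]
```

>>> move_arm(
  deltas=[
    [0, -0.03, -0.01, 0, 0, 0],
    [0, -0.08, -0.026, 0, 0, 0],
    [0, -0.13, -0.043, 0, 0, 0],
    [0, -0.18, -0.06, 0, 0, 0],
    [0, -0.23, -0.076, 0, 0, 0],
    [0, -0.28, -0.093, 0, 0, 0],
    [0.01, -0.33, -0.109, 0, 0, 0],
    [0.02, -0.38, -0.126, 0, 0, 0],
    [0.04, -0.42, -0.138, 0, 0, 0],
    [0.06, -0.4345, -0.142, 0, 0, 0],
  ],
)

```text
clock: 45.0
tool_pos: [0.4266, -0.1272, 0.1585]
ee_rot: [0.706, 0.0, 0.708, -0.001]
contact_force: [-0.2, 0.0, -0.0]
gripper_width: 0.0917
```

```bash
python3 - <<'E'
from h import *
go((.428,-.1255,.068)); wl()
E
```

```text
t 45.00 p [ 0.4266 -0.1272  0.1585] f [-0.2  0.  -0. ] w 0.092 q6 -2.13
turn [-0.1 -0.2  0. ]
(0.428, -0.1255, 0.068) -> [0.0905 0.0018 0.0017]
px [614  99] n 3159 ztop 0.064 xy 0.338 0.136 D 0.057 mean [0.34  0.113 0.044] col [ 59 127  72]
px [320 252] n 88099 ztop 0.269 xy 0.420 -0.127 D 0.073 mean [ 0.408 -0.165  0.199] col [98 77 71]
px [322 218] n 5980 ztop 0.081 xy 0.427 -0.125 D 0.064 mean [ 0.434 -0.125  0.053] col [177 168 159]
```

>>> move_arm(
  deltas=[
    [0.02, 0.002, 0.002, 0, -0.2, 0],
    [0.045, 0.002, 0.002, 0, -0.2, 0],
    [0.07, 0.002, 0.002, 0, -0.2, 0],
    [0.085, 0.002, 0.002, 0, -0.2, 0],
    [0.089, 0.002, 0.002, 0, -0.2, 0],
    [0.089, 0.002, 0.002, 0, -0.2, 0],
    [0.089, 0.002, 0.002, 0, -0.2, 0],
    [0.089, 0.002, 0.002, 0, -0.2, 0],
    [0.089, 0.002, 0.002, 0, -0.2, 0],
    [0.089, 0.002, 0.002, 0, -0.2, 0],
  ],
)

```text
clock: 46.3
tool_pos: [0.4263, -0.1248, 0.0669]
ee_rot: [0.706, 0.001, 0.709, -0.0]
contact_force: [-0.2, 0.7, 0.4]
gripper_width: 0.092
```

>>> move_arm(
  deltas=[
    [0, 0, 0, 0, 0, 0],
    [0, 0, 0, 0, 0, 0],
    [0, 0, 0, 0, 0, 0],
    [0, 0, 0, 0, 0, 0],
    [0, 0, 0, 0, 0, 0],
    [-0.03, 0, 0, 0, 0, 0],
    [-0.08, 0, 0, 0, 0, 0],
    [-0.135, 0, 0, 0, 0, 0],
    [-0.175, 0, 0, 0, 0, 0],
    [-0.18, 0, 0, 0, 0, 0],
  ],
  gripper=0,
)

```text
clock: 47.55
tool_pos: [0.4284, -0.1257, 0.2494]
ee_rot: [0.707, 0.0, 0.707, -0.001]
contact_force: [1.1, -0.4, -2.3]
gripper_width: 0.0671
```

```bash
python3 - <<'E'
from h import *
go((.571,.3095,.24)); 
E
```

```text
t 47.55 p [ 0.4284 -0.1257  0.2494] f [ 1.1 -0.4 -2.3] w 0.067 q6 -2.13
turn [-0.1  0.   0.1]
(0.571, 0.3095, 0.24) -> [0.0087 0.4355 0.1417]
```

>>> move_arm(
  deltas=[
    [0, 0.03, 0.01, 0, 0, 0],
    [0, 0.08, 0.026, 0, 0, 0],
    [0, 0.13, 0.043, 0, 0, 0],
    [0, 0.18, 0.06, 0, 0, 0],
    [0, 0.23, 0.076, 0, 0, 0],
    [0, 0.28, 0.093, 0, 0, 0],
    [0, 0.33, 0.109, 0, 0, 0],
    [0, 0.38, 0.126, 0, 0, 0],
    [0.005, 0.42, 0.139, 0, 0, 0],
    [0.01, 0.4355, 0.1435, 0, 0, 0],
  ],
)

```text
clock: 48.8
tool_pos: [0.5717, 0.3111, 0.2349]
ee_rot: [0.706, -0.001, 0.709, -0.001]
contact_force: [0.2, -0.4, -2.6]
gripper_width: 0.0668
```

```bash
python3 - <<'E'
from h import *
go((.573,.3095,.145)); 
E
```

```text
t 48.80 p [0.5717 0.3111 0.2349] f [ 0.2 -0.4 -2.6] w 0.067 q6 -1.26
turn [ 0.  -0.2  0.2]
(0.573, 0.3095, 0.145) -> [ 0.0899 -0.0013  0.0017]
```

>>> move_arm(
  deltas=[
    [0.01, -0.0015, 0.002, 0, -0.2, 0.1],
    [0.028, -0.0015, 0.002, 0, -0.2, 0.2],
    [0.045, -0.0015, 0.002, 0, -0.2, 0.2],
    [0.062, -0.0015, 0.002, 0, -0.2, 0.2],
    [0.077, -0.0015, 0.002, 0, -0.2, 0.2],
    [0.086, -0.0015, 0.002, 0, -0.2, 0.2],
    [0.089, -0.0015, 0.002, 0, -0.2, 0.2],
    [0.089, -0.0015, 0.002, 0, -0.2, 0.2],
    [0.089, -0.0015, 0.002, 0, -0.2, 0.2],
    [0.089, -0.0015, 0.002, 0, -0.2, 0.2],
  ],
)

```text
clock: 50.05
tool_pos: [0.5736, 0.3094, 0.1466]
ee_rot: [0.707, 0.0, 0.707, 0.0]
contact_force: [0.2, -0.2, -1.9]
gripper_width: 0.0668
```

>>> move_arm(
  deltas=[
    [0, 0, 0, 0, 0, 0],
    [0, 0, 0, 0, 0, 0],
    [0, 0, 0, 0, 0, 0],
    [0, 0, 0, 0, 0, 0],
    [-0.02, 0, 0, 0, 0, 0],
    [-0.05, 0, 0, 0, 0, 0],
    [-0.08, 0, 0, 0, 0, 0],
    [-0.09, 0, 0, 0, 0, 0],
    [-0.09, 0, 0, 0, 0, 0],
    [-0.09, 0, 0, 0, 0, 0],
  ],
  gripper=1,
)

```text
clock: 51.3
tool_pos: [0.5729, 0.3092, 0.235]
ee_rot: [0.706, 0.0, 0.708, 0.0]
contact_force: [0.4, -0.3, -0.6]
gripper_width: 0.0922
```

```bash
python3 - <<'E'
from h import *
go((.686,-.1275,.2)); wl(); look('side')
E
```

```text
t 51.30 p [0.5729 0.3092 0.235 ] f [ 0.4 -0.3 -0.6] w 0.092 q6 -1.26
turn [ 0.  -0.1 -0. ]
(0.686, -0.1275, 0.2) -> [ 0.0348 -0.4367  0.1132]
px [299  21] n 2459 ztop 0.112 xy 0.395 0.292 D 0.064 mean [0.413 0.293 0.079] col [131 216 249]
px [472  32] n 4295 ztop 0.065 xy 0.410 0.455 D 0.060 mean [0.412 0.458 0.041] col [255 244 254]
px [456 167] n 3650 ztop 0.065 xy 0.546 0.454 D 0.060 mean [0.547 0.458 0.042] col [44 42 44]
px [582 198] n 1597 ztop 0.071 xy 0.579 0.618 D 0.129 mean [0.578 0.576 0.054] col [108 120  74]
px [320 213] n 6406 ztop 0.154 xy 0.574 0.310 D 0.064 mean [0.578 0.31  0.124] col [182 171 163]
px [320 316] n 70898 ztop 0.346 xy 0.571 0.310 D 0.079 mean [0.561 0.305 0.309] col [65 64 67]
side
px [233  59] n 9025 ztop 0.687 xy 0.180 0.153 D 0.056 mean [0.4   0.22  0.549] col [139 132 119]
px [249 111] n 198 ztop 0.076 xy 0.581 0.616 D 0.127 mean [0.575 0.58  0.049] col [36 41 24]
px [296 141] n 742 ztop 0.156 xy 0.576 0.309 D 0.065 mean [0.571 0.302 0.108] col [93 90 82]
px [353 138] n 634 ztop 0.117 xy 0.765 0.232 D 0.033 mean [0.751 0.218 0.077] col [ 64  92 11
[... 167 characters left out ...]
0.048] col [155  84 101]
px [252 173] n 620 ztop 0.114 xy 0.395 0.291 D 0.065 mean [0.394 0.288 0.081] col [ 39  88 121]
px [357 170] n 278 ztop 0.065 xy 0.687 0.127 D 0.012 mean [0.677 0.118 0.044] col [228  57  29]
px [208 202] n 459 ztop 0.068 xy 0.228 0.294 D 0.060 mean [0.228 0.293 0.047] col [18 18 19]
px [415 208] n 507 ztop 0.085 xy 0.686 -0.128 D 0.064 mean [ 0.688 -0.126  0.06 ] col [114 110 101]
px [268 215] n 466 ztop 0.068 xy 0.339 0.139 D 0.061 mean [0.339 0.139 0.047] col [33 96 45]
px [407 287] n 3427 ztop 0.103 xy 0.484 -0.300 D 0.171 mean [ 0.473 -0.305  0.048] col [83 44 32]
px [567 290] n 577 ztop 0.134 xy 0.740 -0.580 D 0.056 mean [ 0.742 -0.577  0.108] col [162  62  15]
```

Three are nested, with the rim at 0.154. The last one is at (0.686,-0.1275).

>>> move_arm(
  deltas=[
    [0, -0.03, 0.008, 0, 0, 0],
    [0, -0.08, 0.02, 0, 0, 0],
    [0, -0.13, 0.033, 0, 0, 0],
    [0, -0.18, 0.046, 0, 0, 0],
    [0, -0.23, 0.06, 0, 0, 0],
    [0, -0.28, 0.072, 0, 0, 0],
    [0, -0.33, 0.085, 0, 0, 0],
    [0.02, -0.38, 0.1, 0, 0, 0],
    [0.04, -0.42, 0.11, 0, 0, 0],
    [0.06, -0.437, 0.113, 0, 0, 0],
  ],
)

```text
clock: 52.65
tool_pos: [0.6854, -0.1299, 0.1727]
ee_rot: [0.706, 0.001, 0.708, -0.001]
contact_force: [-0.7, 0.4, -0.1]
gripper_width: 0.092
```

```bash
python3 - <<'E'
from h import *
go((.686,-.1275,.068)); wl()
E
```

```text
t 52.65 p [ 0.6854 -0.1299  0.1727] f [-0.7  0.4 -0.1] w 0.092 q6 -1.93
turn [-0.1 -0.2 -0. ]
(0.686, -0.1275, 0.068) -> [0.1047 0.0023 0.0009]
px [85 69] n 19132 ztop 0.100 xy 0.565 -0.308 D 0.060 mean [ 0.567 -0.304  0.056] col [ 79 107 146]
px [590 198] n 4427 ztop 0.064 xy 0.685 0.127 D 0.011 mean [0.681 0.116 0.043] col [254 101  80]
px [323 213] n 5394 ztop 0.081 xy 0.685 -0.127 D 0.064 mean [ 0.691 -0.127  0.053] col [168 160 152]
px [320 316] n 67162 ztop 0.283 xy 0.669 -0.129 D 0.067 mean [ 0.664 -0.129  0.259] col [61 61 64]
```

>>> move_arm(
  deltas=[
    [0.025, 0.002, 0.001, 0, -0.2, 0],
    [0.055, 0.002, 0.001, 0, -0.2, 0],
    [0.08, 0.002, 0.001, 0, -0.2, 0],
    [0.097, 0.002, 0.001, 0, -0.2, 0],
    [0.103, 0.002, 0.001, 0, -0.2, 0],
    [0.103, 0.002, 0.001, 0, -0.2, 0],
    [0.103, 0.002, 0.001, 0, -0.2, 0],
    [0.103, 0.002, 0.001, 0, -0.2, 0],
    [0.103, 0.002, 0.001, 0, -0.2, 0],
    [0.103, 0.002, 0.001, 0, -0.2, 0],
  ],
)

```text
clock: 53.95
tool_pos: [0.6841, -0.1283, 0.0663]
ee_rot: [0.705, 0.001, 0.709, -0.001]
contact_force: [-0.1, 0.1, -0.4]
gripper_width: 0.0917
```

>>> move_arm(
  deltas=[
    [0, 0, 0, 0, 0, 0],
    [0, 0, 0, 0, 0, 0],
    [0, 0, 0, 0, 0, 0],
    [0, 0, 0, 0, 0, 0],
    [0, 0, 0, 0, 0, 0],
    [-0.03, 0, 0, 0, 0, 0],
    [-0.08, 0, 0, 0, 0, 0],
    [-0.135, 0, 0, 0, 0, 0],
    [-0.185, 0, 0, 0, 0, 0],
    [-0.205, 0, 0, 0, 0, 0],
  ],
  gripper=0,
)

```text
clock: 55.2
tool_pos: [0.6862, -0.129, 0.2752]
ee_rot: [0.707, 0.001, 0.707, -0.001]
contact_force: [-0.2, -0.3, -1.3]
gripper_width: 0.0655
```

```bash
python3 - <<'E'
from h import *
go((.573,.3095,.27)); 
E
```

```text
t 55.20 p [ 0.6862 -0.129   0.2752] f [-0.2 -0.3 -1.3] w 0.065 q6 -1.93
turn [-0.2  0.   0. ]
(0.573, 0.3095, 0.27) -> [ 0.0047  0.4382 -0.1144]
```

>>> move_arm(
  deltas=[
    [0, 0.03, -0.008, 0, 0, 0],
    [0, 0.08, -0.02, 0, 0, 0],
    [0, 0.13, -0.033, 0, 0, 0],
    [0, 0.18, -0.046, 0, 0, 0],
    [0, 0.23, -0.06, 0, 0, 0],
    [0, 0.28, -0.073, 0, 0, 0],
    [0, 0.33, -0.086, 0, 0, 0],
    [0, 0.38, -0.099, 0, 0, 0],
    [0, 0.42, -0.11, 0, 0, 0],
    [0, 0.438, -0.1145, 0, 0, 0],
  ],
)

```text
clock: 56.45
tool_pos: [0.5714, 0.3109, 0.2724]
ee_rot: [0.706, -0.0, 0.708, -0.001]
contact_force: [-0.2, -0.7, -2.1]
gripper_width: 0.0658
```

```bash
python3 - <<'E'
from h import *
go((.573,.3095,.178)); wl(); look('side')
im,d,W,m=cloud('side'); save('s4',im[60:260,160:420],2.5)
E
```

```text
t 56.45 p [0.5714 0.3109 0.2724] f [-0.2 -0.7 -2.1] w 0.066 q6 -1.26
turn [-0.  -0.2  0.1]
(0.573, 0.3095, 0.178) -> [ 0.0944 -0.0012  0.0019]
px [298  26] n 3098 ztop 0.112 xy 0.395 0.292 D 0.065 mean [0.404 0.292 0.08 ] col [134 219 251]
px [454  35] n 3941 ztop 0.065 xy 0.410 0.455 D 0.060 mean [0.407 0.458 0.042] col [255 212 244]
px [442 164] n 2910 ztop 0.065 xy 0.546 0.454 D 0.060 mean [0.547 0.458 0.042] col [45 43 45]
px [555 192] n 1176 ztop 0.071 xy 0.579 0.619 D 0.129 mean [0.58  0.576 0.057] col [111 125  75]
px [320 281] n 87874 ztop 0.383 xy 0.577 0.312 D 0.087 mean [0.559 0.307 0.331] col [93 92 77]
side
px [232  58] n 8558 ztop 0.694 xy 0.178 0.170 D 0.047 mean [0.393 0.22  0.553] col [128 121 109]
px [249 111] n 193 ztop 0.077 xy 0.582 0.620 D 0.132 mean [0.574 0.579 0.049] col [36 41 24]
px [295 141] n 740 ztop 0.157 xy 0.576 0.308 D 0.065 mean [0.571 0.302 0.109] col [93 90 83]
px [353 138] n 632 ztop 0.117 xy 0.765 0.233 D 0.033 mean [0.751 0.219 0.077] col [ 65  92 117]
px [264 135] n 339 ztop 0.069 xy 0.548 0.453 D 0.060 mean [0.547 0.452 0.049] col [19 18 19]
px [231 151] n 369 ztop 0.069 xy 0.411 0.454 D 0.060 mean [0.411 0.453 0.048] col [151  82  98]
px [253 173] n 612 ztop 0.116 xy 0.395 0.291 D 0.065 mean [0.394 0.288 0.082] col [ 40  89 122]
px [357 170] n 277 ztop 0.068 xy 0.686 0.126 D 0.013 mean [0.677 0.118 0.044] col [228  58  30]
px [208 202] n 459 ztop 0.068 xy 0.228 0.294 D 0.061 mean [0.228 0.293 0.047] col [19 18 19]
px [268 215] n 466 ztop 0.069 xy 0.339 0.139 D 0.061 mean [0.339 0.139 0.047] col [33 97 45]
px [407 287] n 3429 ztop 0.103 xy 0.484 -0.299 D 0.169 mean [ 0.473 -0.305  0.049] col [84 44 32]
px [567 290] n 579 ztop 0.134 xy 0.739 -0.580 D 0.056 mean [ 0.742 -0.577  0.108] col [163  63  15]
```

View pics/s4.png

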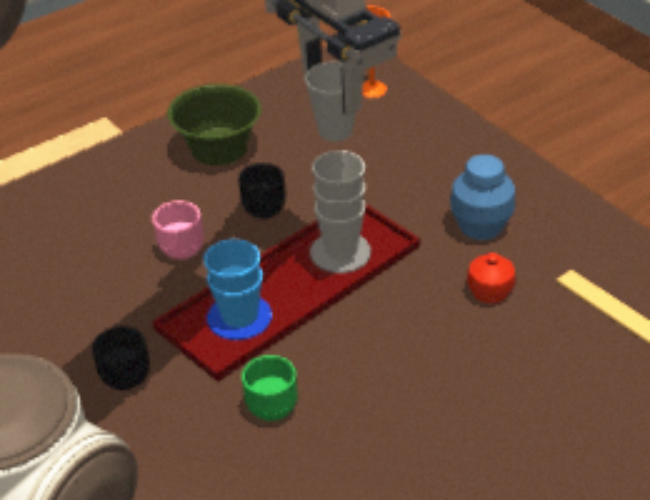

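The last cup hangs upright at (330,100) above the three-stack at (340,205), and the blue pair stands on its mat at (237,285).

>>> move_arm(
  deltas=[
    [0.01, -0.001, 0.002, 0, -0.2, 0],
    [0.03, -0.001, 0.002, 0, -0.2, 0],
    [0.05, -0.001, 0.002, 0, -0.2, 0],
    [0.068, -0.001, 0.002, 0, -0.2, 0],
    [0.082, -0.001, 0.002, 0, -0.2, 0],
    [0.091, -0.001, 0.002, 0, -0.2, 0],
    [0.094, -0.001, 0.002, 0, -0.2, 0],
    [0.095, -0.001, 0.002, 0, -0.2, 0],
    [0.095, -0.001, 0.002, 0, -0.2, 0],
    [0.095, -0.001, 0.002, 0, -0.2, 0],
  ],
)

```text
clock: 57.85
tool_pos: [0.575, 0.3078, 0.1791]
ee_rot: [0.708, 0.0, 0.706, -0.001]
contact_force: [0.4, -0.3, -1.2]
gripper_width: 0.0654
```

>>> move_arm(
  deltas=[
    [0, 0, 0, 0, 0, 0],
    [0, 0, 0, 0, 0, 0],
    [0, 0, 0, 0, 0, 0],
    [0, 0, 0, 0, 0, 0],
    [-0.02, 0, 0, 0, 0, 0],
    [-0.05, 0, 0, 0, 0, 0],
    [-0.08, 0, 0, 0, 0, 0],
    [-0.1, 0, 0, 0, 0, 0],
    [-0.1, 0, 0, 0, 0, 0],
    [-0.1, 0, 0, 0, 0, 0],
  ],
  gripper=1,
)

```text
clock: 59.1
tool_pos: [0.5741, 0.3078, 0.2778]
ee_rot: [0.708, -0.0, 0.707, -0.002]
contact_force: [0.8, -0.2, 0.3]
gripper_width: 0.0919
```

```bash
python3 - <<'E'
from h import *
go((.56,.1,.3)); wl(); look('side')
im,W=np.load('last_side.npz')['im'],np.load('last_side.npz')['W']
print('dishes side')
for c in((.404,-.29),(.562,-.31)):
    q=W[(np.hypot(W[...,0]-c[0],W[...,1]-c[1])<.05)&(W[...,2]>.092)]; print(circ(q[:,:2]),q[:,2].max(),len(q))
save('s5',im[90:340,180:500],2.4)
E
```

```text
t 59.10 p [0.5741 0.3078 0.2778] f [ 0.8 -0.2  0.3] w 0.092 q6 -1.26
turn [-0.1  0.1  0.1]
(0.56, 0.1, 0.3) -> [-0.0217 -0.2078 -0.0136]
px [302  25] n 2855 ztop 0.112 xy 0.395 0.292 D 0.065 mean [0.405 0.292 0.079] col [135 219 251]
px [456  34] n 3816 ztop 0.065 xy 0.410 0.455 D 0.060 mean [0.408 0.458 0.042] col [255 216 246]
px [443 160] n 2851 ztop 0.065 xy 0.546 0.454 D 0.060 mean [0.547 0.458 0.042] col [46 43 45]
px [556 188] n 1150 ztop 0.071 xy 0.579 0.618 D 0.129 mean [0.58  0.576 0.057] col [113 126  76]
px [321 207] n 6136 ztop 0.186 xy 0.576 0.309 D 0.064 mean [0.578 0.309 0.154] col [188 177 168]
px [320 316] n 69897 ztop 0.388 xy 0.586 0.309 D 0.097 mean [0.559 0.305 0.353] col [63 63 67]
side
px [233  53] n 8144 ztop 0.696 xy 0.179 0.169 D 0.048 mean [0.385 0.213 0.569] col [134 127 114]
px [250 111] n 191 ztop 0.077 xy 0.582 0.617 D 0.129 mean [0.574 0.579 0.049] col [36 42 24]
px [297 137] n 917 ztop 0.188 xy 0.577 0.308 D 0.065 mean [0.57  0.3   0.127] col [94 90 83]
px [353 138] n 632 ztop 0.118 xy 0.765 0.233 D 0.033 mean [0.752 0.219 0.077] col [ 65  93 118]
px
[... 261 characters left out ...]
81] col [ 40  89 122]
px [356 170] n 278 ztop 0.068 xy 0.685 0.127 D 0.013 mean [0.677 0.118 0.044] col [230  59  29]
px [208 203] n 459 ztop 0.068 xy 0.228 0.293 D 0.061 mean [0.228 0.293 0.047] col [19 18 19]
px [268 215] n 464 ztop 0.068 xy 0.339 0.139 D 0.060 mean [0.339 0.139 0.047] col [33 97 45]
px [407 287] n 3432 ztop 0.103 xy 0.484 -0.301 D 0.169 mean [ 0.472 -0.305  0.048] col [84 44 32]
px [567 289] n 579 ztop 0.133 xy 0.740 -0.579 D 0.055 mean [ 0.742 -0.577  0.108] col [163  63  15]
dishes side
(array([ 0.40643374, -0.28962987]), np.float64(0.030187711979492583)) 0.10656471307396898 195
(array([ 0.56464845, -0.30912468]), np.float64(0.03017832080125668)) 0.10802346909343419 186
```

View pics/s5.png

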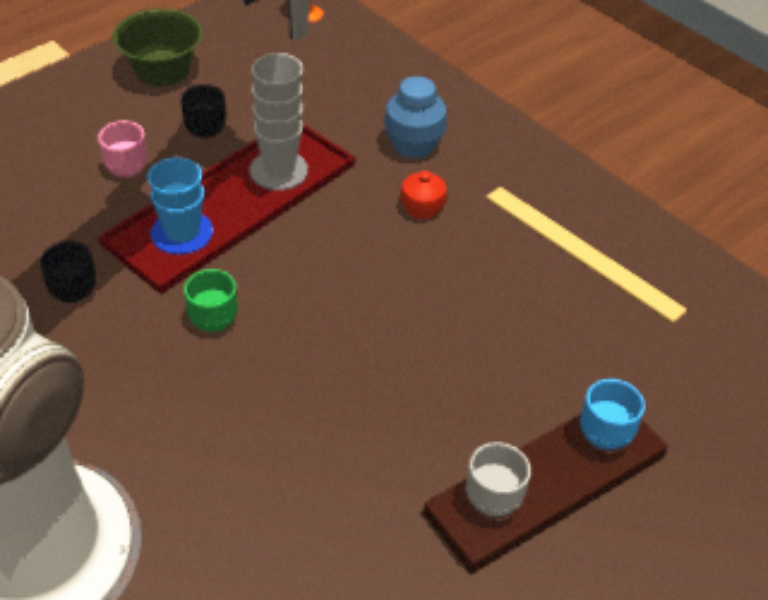

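Everything stands in place. I'll do one tilt and centre check of the round cups from the top view, then hand in.

```bash
python3 - <<'E'
from h import *
im,d,W,m=cloud('top'); ok=True
for c in((.404,-.29),(.562,-.31)):
    q=W[(np.hypot(W[...,0]-c[0],W[...,1]-c[1])<.045)&(W[...,2]>.092)]; x,R=circ(q[:,:2])
    n=np.linalg.lstsq(np.c_[q[:,:2]-x,np.ones(len(q))],q[:,2],rcond=None)[0]; print(x.round(4),R.round(3),'tilt',n[:2].round(3),'z',n[2].round(4),len(q))
    ok&=np.hypot(*n[:2])<.1 and np.hypot(*(x-c))<.005
if ok: print('done',job_done())
E
```

```text
[ 0.4054 -0.2894] 0.03 tilt [-0.04   0.001] z 0.0987 182
[ 0.5635 -0.3093] 0.03 tilt [-0.023 -0.017] z 0.0987 174
the job is handed in; nothing more can be done
done None
```

I cleared the table and handed the job in at about 59 s of the 210 s allowed. No verdict is reported.

- **Pewter cups:** all four are nested upright on the grey mat. The top rim reads 0.186 m against 0.185 m expected, and the stack is about 2 mm off the mat's centre.
- **Blue tumblers:** both are nested on the blue mat. The top rim reads 0.112 m against 0.111 m expected, within about 1 mm of centre.
- **Round-bottomed cups:** the pewter one came off the blue mat, and each now sits in its own dished stand. Their rims are at about 0.099 m against 0.100 m expected. They lean at most 0.04 rad and are within 2 mm of the stand centres by the top camera; the side camera reads about 2.5 mm, within its calibration.
- **Red jar, blue lidded jar and ruler:** the last views show both jars where they started. I did not re-measure the ruler; in the last picture it looks unmoved.

One pewter cup was knocked about 3 cm aside partway through. I spotted it before reaching for it and picked it up from its new place. None of the final checks failed.

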